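# Gauge the carriers on the model rail

## Robot

A 6-joint arm with a two-finger parallel gripper is mounted at the origin on the work surface. World frame = base frame: x ahead of the robot, y to its left, z up, the work surface at z = 0. Lengths are in m, angles in degrees, forces in N, time in s.
With the tool pointing down it reaches from about 0.35 to 0.85 m from the base axis. Payload 8.1 kg.
Tool frame: the origin (TCP) lies on the centre line of the jaws, within the pads' length; the fingertips stand ctrl.tips_ahead ahead of it and the grasp point (between the pads) lies 2 mm behind it (ctrl.tips_ahead is the distance from the TCP to the fingertips, in m); z points along the fingers, y is the direction in which the jaws open and shut (so a half turn about z gives the same grasp; the last joint's range is limited). The gripper opens to 93 mm and grips with 3 to 60 N. Pads are 15 mm wide; open, the fingers measure 128 mm over their backs; the gripper's body (75 mm by 188 mm) begins 65 mm behind the grasp point.
Start: joints at [-4.893, 7.471, 85.268, -0, 87.261, -4.893], TCP at [0.6, 0, 0.236] pointing down, gripper open.
Joint ranges: [-169.43, 169.43], [-51.17, 129.36], [1.28, 143.12], [-76.62, 256.62], [0, 156.53], [-152.29, 152.29]. Speed limits (degrees/s): [136.94, 136.94, 159.86, 180, 180, 180].

## Interface

Orientations are given as a 3x3 rotation matrix whose columns are the frame's x, y, z axes.
In Python, from station import ctrl gives the robot as it stands.
- The arm moves only by the tool send_rows, never from a script. Its argument "rows" is a list that holds one entry, the list of rows, each a list of 7 numbers: the shift along the tool's x, y, z in m, then the turn, a rotation vector about the tool's x, y, z in rad, then the opening, from -1 (shut) to 1 (fully open). In form: [[[dx, dy, dz, rx, ry, rz, grip], ...]]. A call has 1 to 12 rows; each row shifts and turns the pose as measured when the row begins, along the tool's axes as they then stand; what a row does not reach is not made up. A row lasts 1/12 s, in which the tool goes at most 41.7 mm and 7.16 degrees, less where a joint would pass 70% of its speed; a pose out of reach is approached as far as the arm can. A call is refused whole if a number of a shift passes 0.0417 or a number of a turn 0.125, either way. A call with a gripper value outside its range is refused whole. The fingers move at their own pace and stop on an object; the grip force is fixed at half the most. Time passes only in rows, so rows that do not move let the fingers close. It gives the time, the measured TCP pose, the force and the opening at its end, in the units of the state.
- ctrl.read_state(): the state, without advancing time (a new reading comes with each control period).
- ctrl.snapshot(name): name is "scene" or "side" or "wrist"; returns a dict with "color" (420x560x3 uint8, blue, green, red), "fx", "fy", "cx", "cy" (pixels), "R" (3x3) and "t" (3): a world point X has camera coordinates R X + t; the wrist camera has in their place "mount" (4x4, takes a point from camera to tool coordinates, whose origin is the TCP and whose axes are the flange's). Camera axes: x right, y down, z forward; pixel columns grow to the right and rows downward; lengths in m; the calibration is good to about 2 mm. The wrist camera is an equidistant fisheye: a pixel r from the principal point sees the ray r / f radians off the axis. A picture is of the moment at which its call begins: read the wrist's pose just before it. There is no depth.
- ctrl.close_job(): hands the job in, once; it reports no verdict.
The state is a dict: "t": time; "q": joint angles; "joint_velocities": joint speeds; "tau": joint torques, N m; "tool_pos": TCP position; "ee_rot": TCP orientation; "contact_force": force on the tool from outside, world axes, zero at the start; "torque": the same for the moment, N m; "width": finger opening in m.
Only numpy, scipy, OpenCV 4.12 (cv2) and the standard library are available. Lean on these libraries where they do the work, as an engineer would, in place of code of your own. Each camera call takes 0.05 s, during which the arm holds its last target.

## Task

Space the three model carriers evenly along the rail with the gauge: beginning at the red stop, straddle each carrier in turn with the orange leg on the stop's side and draw it towards the stop until the orange leg sits snug against the part before it, held there for a moment, pressing gently and without shoving the stop or a carrier already set. Then stand the gauge upright on the bench again, in front of the rail on the robot's side, let go, and leave everything else where it is.

Things in the scene. Friction and masses are not known exactly. Their poses are not given: they have to be found in the camera images.
- rail: grey base plate, 12 mm thick, fixed, with a row of sliding carriers. y runs along the row towards the red stop, x points away from the robot. Origin on the underside, on the gauge line (x = 0) that runs through the middles of the stop and of the carriers' aluminium blocks; the plate spans x -35 to 105 mm, y -220 to 220 mm
- stop: fixed red end stop, a block 52 mm (x) by 30 mm (y) by 36 mm tall standing on the rail's plate (top 48 mm above the bench). Origin on the gauge line at the bottom of the face that looks at the carriers; y points into the block, the row lies at negative y
- gauge: loose spacer gauge: upside-down U, 36 mm wide (x), 90 mm tall, about 240 g, standing on two 26 mm legs on the bench between robot and rail. Origin at foot level, midway between the legs. Along y: steel hook leg -34 to -24 mm, open mouth, orange leg 24 to 38 mm. Bridge from z 26 to 40 mm; on it a black grip 36 (x) by 30 (y) mm, z 40 to 90 mm: grip it across y
- spacer: the gauge's orange leg (same origin and axes as the gauge). In use: gauge y along rail y, feet 24 mm above the bench, astride a carrier's block (bridge 6 mm above it). Moved to the stop's side, the hook leg draws the carrier; when the orange leg meets the part before, that gap is 22 mm, the gauge's origin then 4 mm nearer the stop than the carrier's
- mould: teal hexagonal silicone mould on a grey foot, 66 mm across, 58 mm tall; origin at its underside's centre; a bystander, it may stand near the gauge
- carrier1: carrier next to the stop: aluminium block 40 x 40 x 30 mm (top 44 mm above the bench), behind it, x 20 to 86 mm, a pallet with a blue dental model (38 mm wide along the row, top 54 mm above the bench). Origin at the centre of the block's underside, 14 mm above the bench, axes as the rail's. Slides only along the rail's y: about 6 N moves it, and it stays where it is left
- carrier2: middle carrier: aluminium block 40 x 40 x 30 mm (top 44 mm above the bench), behind it, x 20 to 86 mm, a pallet with a blue dental model (38 mm wide along the row, top 54 mm above the bench). Origin at the centre of the block's underside, 14 mm above the bench, axes as the rail's. Slides only along the rail's y: about 6 N moves it, and it stays where it is left
- carrier3: carrier farthest from the stop: aluminium block 40 x 40 x 30 mm (top 44 mm above the bench), behind it, x 20 to 86 mm, a pallet with a blue dental model (38 mm wide along the row, top 54 mm above the bench). Origin at the centre of the block's underside, 14 mm above the bench, axes as the rail's. Slides only along the rail's y: about 6 N moves it, and it stays where it is left
- former: clear hexagonal plastic former, 64 mm across, 60 mm tall, a bystander
- spare_model: blue dental model 55 x 36 x 28 mm lying on the bench, a bystander
- rail_model: blue dental model 55 x 36 x 28 mm standing loose on the rail's base plate, on the far side, beyond the last carrier; a bystander
- jar: small jar, 52 mm wide, 65 mm tall, a bystander
- brush: blue-handled brush 150 mm long lying on the bench, a bystander
- carver: steel wax spatula 160 mm long lying on the bench, a bystander
Things that resemble listed ones, but are neither listed nor needed, are in the scene too. What is shaped like the gauge but pink or turquoise is not meant.

How it is judged:
By the outcome, as a careful person would: the job done as asked, in the order asked, and still so for the second after the job is handed in, with the robot touching nothing.
It also fails if it takes over 72 s, if anything falls off the work surface, if the arm or the gripper's body presses on something with over 40 N, if the wrist force passes 120 N, or if a joint passes its speed limit or range.

## Working session

There is one attempt and no reset: what is moved stays moved. The work goes in short steps, Python scripts to look and compute and a tool call to move; the robot and the scene stay as the last step left them, time stands still between calls to the robot, and variables do not carry over. Pictures are saved under pics/ and viewed, and the job is handed in when it is done.

Besides the shell and the picture viewer there is one more tool, called after "Call:" as name([rows], argument=value, ...), one row to a line, values as JSON. send_rows: Moves the arm, as the interface text tells. Its arguments: {"type":"object","properties":{"rows":{"type":"array","items":{"type":"array","items":{"type":"array","items":{"type":"number"}}}}},"required":["rows"]}

```bash
ls; mkdir -p pics; python3 - <<'E'
from station import ctrl
import cv2,numpy as np
s=ctrl.read_state();print(s,ctrl.tips_ahead)
for n in("scene","side","wrist"):
    d=ctrl.snapshot(n);cv2.imwrite(f"pics/{n}0.png",d["color"]);print(n,{k:np.round(v,4).tolist() for k,v in d.items() if k!="color"})
E
```

```text
pics
{'t': 0.0, 'q': array([-4.89221121e+00,  7.51548266e+00,  8.53288998e+01, -6.04049262e-04,
        8.72602910e+01, -4.89277721e+00]), 'joint_velocities': array([-0.11138747, -0.11938379,  0.03126363,  0.00318309,  0.00462613,
        0.0203765 ]), 'tau': array([-1.61290725e-03, -5.59853125e+01, -4.91755986e+01,  7.67333270e-02,
        3.59135563e-02, -2.97389461e-04]), 'tool_pos': array([5.99469130e-01, 7.28554943e-05, 2.34587142e-01]), 'ee_rot': array([[-1.02597389e-05,  9.99998342e-01, -1.82113786e-03],
       [ 9.99999989e-01,  1.05243824e-05,  1.45308104e-04],
       [ 1.45327029e-04, -1.82113635e-03, -9.99998331e-01]]), 'contact_force': array([ 0.22571   ,  0.30092236, -0.01252362]), 'torque': array([-0.00494771, -0.00083039, -0.01187745]), 'width': 0.09306153524249494} 0.017
scene {'fx': 482.4753, 'fy': 482.4753, 'cx': 287.9678, 'cy': 206.6806, 'R': [[0.7132, 0.7009, 0.0027], [0.4284, -0.4328, -0.7932], [-0.5548, 0.5669, -0.609]], 't': [-0.3738, -0.1778, 1.4713]}
side {'fx': 399.1731, 'fy': 399.1731, 'cx': 277.2117, 'cy': 208.606, 'R': [[-0.9794, -0.2013, 0.0181], [-0.1397, 0.6096, -0.7803], [0.1461, -0.7667, -0.6251]], 't': [0.4938, 0.1045, 0.9554]}
wrist {'fx': 325.1923, 'fy': 325.1923, 'cx': 282.4738, 'cy': 211.1808, 'mount': [[0.0005, -0.9707, -0.2403, 0.0653], [1.0, 0.0008, -0.0012, -0.0007], [0.0013, -0.2403, 0.9707, -0.1494], [0.0, 0.0, 0.0, 1.0]]}
```

View pics/scene0.png

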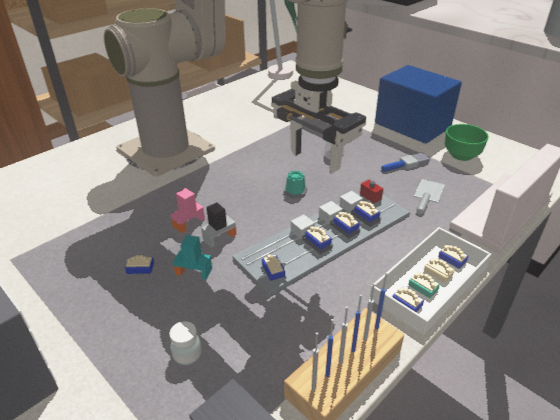

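View pics/side0.png

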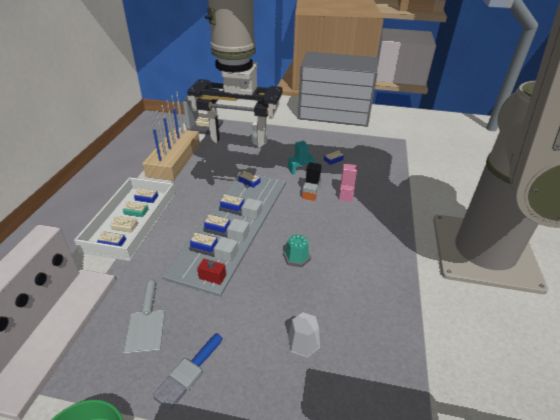

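View pics/wrist0.png

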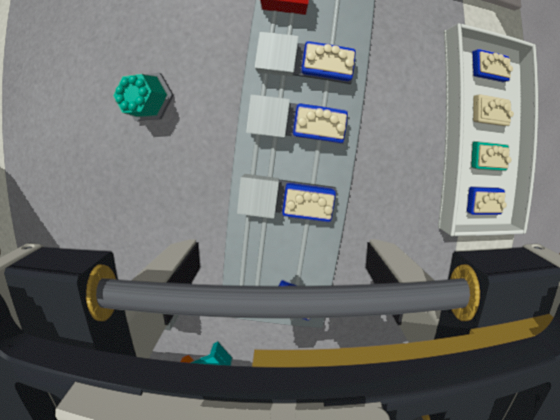

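```bash
cat > h.py <<'E'
import numpy as np,cv2
from station import ctrl
from scipy.spatial.transform import Rotation as Rn
def crop(img,name,x0,x1,y0,y1,k):
    c=cv2.resize(img[y0:y1,x0:x1],None,fx=k,fy=k,interpolation=cv2.INTER_CUBIC)
    for x in range(x0-x0%10+10,x1,10):
        cv2.line(c,((x-x0)*k,0),((x-x0)*k,8 if x%50 else 20),(0,255,255),1)
        if x%20==0: cv2.putText(c,str(x),((x-x0)*k-10,30),0,.4,(0,255,255),1)
    for y in range(y0-y0%10+10,y1,10):
        cv2.line(c,(0,(y-y0)*k),(8,(y-y0)*k),(0,255,255),1)
        if y%20==0: cv2.putText(c,str(y),(12,(y-y0)*k+4),0,.4,(0,255,255),1)
    cv2.imwrite(name,c)
def ray(d,u,v,s=None):
    if "mount" in d:
        a=(u-d["cx"])/d["fx"];b=(v-d["cy"])/d["fy"];r=np.hypot(a,b)
        c=np.array([np.sin(r)*a/r,np.sin(r)*b/r,np.cos(r)])
        M=np.array(d["mount"]);R=np.array(s["ee_rot"])
        return R@M[:3,3]+s["tool_pos"],R@M[:3,:3]@c
    R=np.array(d["R"]);c=np.array([(u-d["cx"])/d["fx"],(v-d["cy"])/d["fy"],1])
    return -R.T@np.array(d["t"]),R.T@c
def at(d,u,v,z,s=None):
    o,r=ray(d,u,v,s);return o+r*(z-o[2])/r[2]
def proj(d,X,s=None):
    X=np.asarray(X)
    if "mount" in d:
        M=np.array(d["mount"]);R=np.array(s["ee_rot"])
        c=M[:3,:3].T@(R.T@(X-s["tool_pos"])-M[:3,3])
        th=np.arctan2(np.hypot(c[0],c[1]),c[2]);ph=np.arctan2(c[1],c[0])
        return d["cx"]+d["fx"]*th*np.cos(ph),d["cy"]+d["fy"]*th*np.sin(ph)
    c=np.array(d["R"])@X+d["t"];return d["cx"]+d["fx"]*c[0]/c[2],d["cy"]+d["fy"]*c[1]/c[2]
E
python3 - <<'E'
from h import *
a=cv2.imread("pics/scene0.png");crop(a,"pics/s0g.png",160,250,180,290,5);crop(a,"pics/s0r.png",230,420,170,290,4)
a=cv2.imread("pics/side0.png");crop(a,"pics/d0g.png",280,370,130,220,6);crop(a,"pics/d0r.png",160,300,160,300,5)
a=cv2.imread("pics/wrist0.png");crop(a,"pics/w0.png",220,380,0,290,2)
E
```

```text
(no output)
```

View pics/s0g.png

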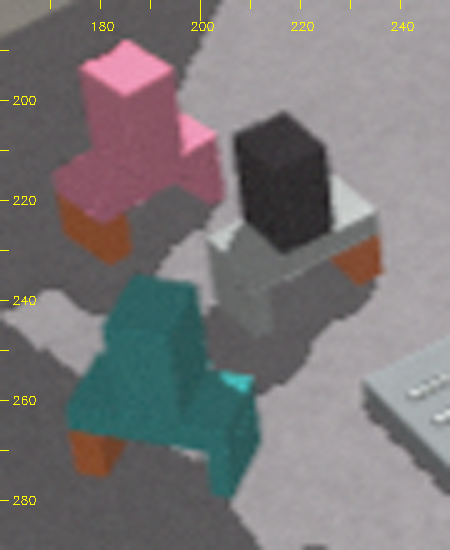

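View pics/d0g.png

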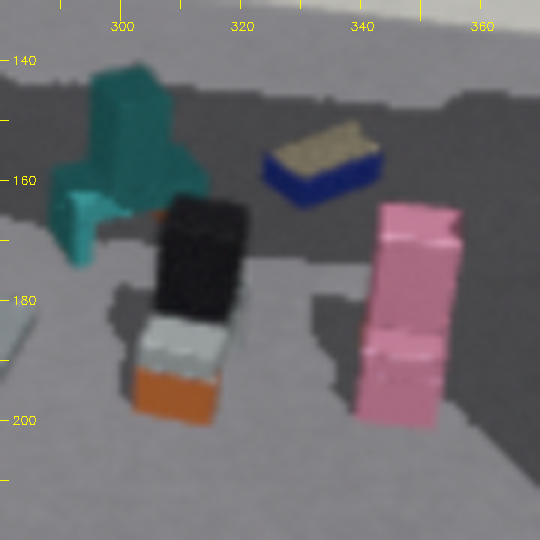

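View pics/s0r.png

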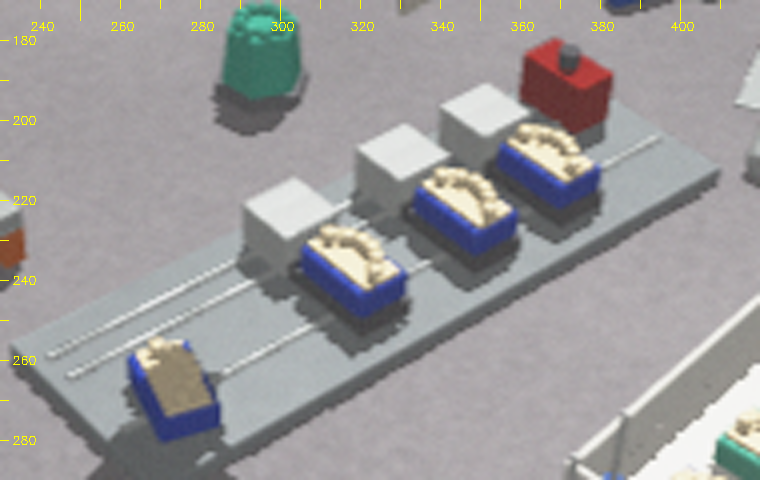

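View pics/w0.png

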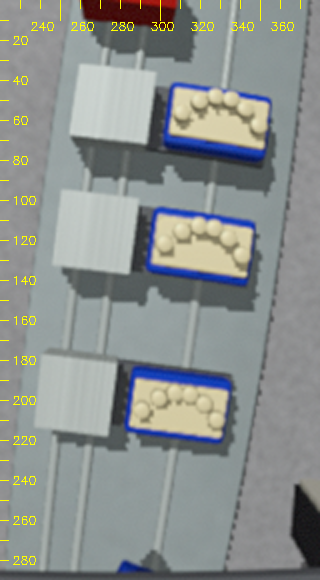

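View pics/d0r.png

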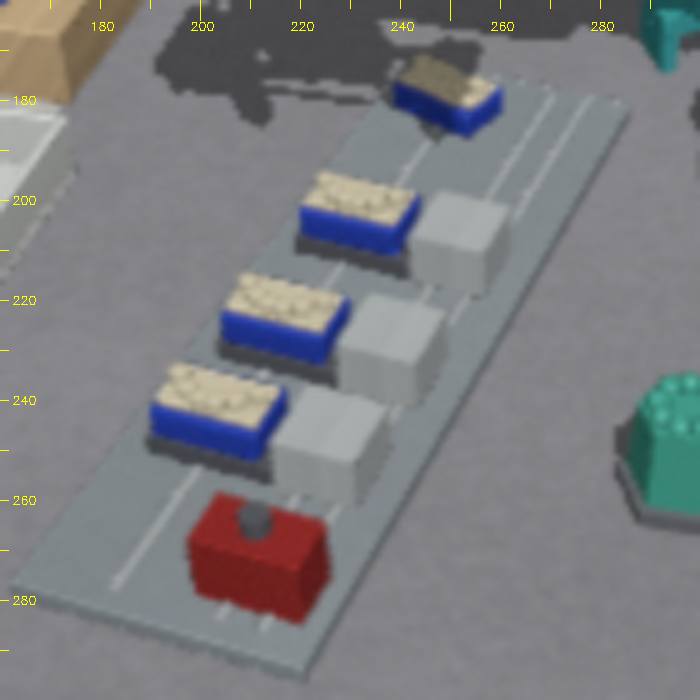

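```bash
cat > fit0.py <<'E'
from h import *
import pickle
from scipy.optimize import least_squares
s=ctrl.read_state()
D={n:ctrl.snapshot(n) for n in("scene","side","wrist")}
W=D["wrist"]
for nm,ps in dict(b1=[(258.5,33),(298,36),(293,73),(255,69)],b2=[(251,96),(289,100),(287,136.5),(246.5,134)],b3=[(240,177),(278,181),(275,218),(237,215)]).items():
    P=np.array([at(W,u,v,.044,s) for u,v in ps]);print(nm,P.mean(0).round(4),np.linalg.norm(np.roll(P,-1,0)-P,axis=1).round(4))
for nm,ps,z in [("scene",[(232.5,256.5),(409,212.5),(385,195)],.012),("side",[(220,293),(162,277),(285,180)],.012),("scene",[(216,202.5),(226,209),(207,207)],.09),("side",[(308,162),(321,165)],.09),("side",[(302,198),(315,200.5)],0),("scene",[(230,234),(237,234)],0)]:
    for u,v in ps: print(nm,u,v,at(D[nm],u,v,z).round(4))
E
python3 fit0.py
```

```text
b1 [0.5915 0.1508 0.044 ] [0.0414 0.0415 0.0396 0.0403]
b2 [0.5835 0.082  0.044 ] [0.0396 0.0384 0.0422 0.0403]
b3 [ 0.5714 -0.0043  0.044 ] [0.0406 0.0406 0.0415 0.0419]
scene 232.5 256.5 [ 0.5212 -0.1737  0.012 ]
scene 409 212.5 [0.7127 0.239  0.012 ]
scene 385 195 [0.6266 0.258  0.012 ]
side 220 293 [0.5719 0.2628 0.012 ]
side 162 277 [0.7072 0.248  0.012 ]
side 285 180 [ 0.5171 -0.1735  0.012 ]
scene 216 202.5 [ 0.4241 -0.1338  0.09  ]
scene 226 209 [ 0.4592 -0.1333  0.09  ]
scene 207 207 [ 0.4229 -0.1588  0.09  ]
side 308 162 [ 0.4532 -0.1609  0.09  ]
side 321 165 [ 0.4168 -0.1539  0.09  ]
side 302 198 [ 0.4575 -0.115   0.    ]
side 315 200.5 [ 0.4206 -0.1118  0.    ]
scene 230 234 [ 0.447  -0.1196  0.    ]
scene 237 234 [ 0.4589 -0.1078  0.    ]
```

Call:
send_rows([
  [[-0.012, -0.012, 0, 0, 0, -0.12, 1], [-0.012, -0.012, 0, 0, 0, -0.12, 1], [-0.012, -0.012, 0, 0, 0, -0.12, 1], [-0.012, -0.012, 0, 0, 0, -0.12, 1], [-0.012, -0.012, 0, 0, 0, -0.12, 1], [-0.008, -0.012, 0, 0, 0, -0.12, 1], [0, -0.012, 0, 0, 0, -0.12, 1], [0, -0.012, 0, 0, 0, -0.12, 1], [0, -0.012, 0, 0, 0, -0.12, 1], [0, -0.012, 0, 0, 0, -0.12, 1], [0, 0, 0, 0, 0, -0.12, 1], [0, 0, 0, 0, 0, -0.12, 1]],
])

```text
t: 1.3
tool_pos: [0.5187, -0.1279, 0.2342]
ee_rot: [[-0.997, 0.077, -0.002], [0.077, 0.997, 0.0], [0.002, 0.0, -1.0]]
contact_force: [0.4, -0.1, 0.4]
width: 0.093
```

```bash
cat > st.py <<'E'
from h import *
s=ctrl.read_state();R=s["ee_rot"]
print("t",round(s["t"],2),"pos",s["tool_pos"].round(4),"toolx yaw",np.degrees(np.arctan2(R[1,0],R[0,0])).round(2),"tilt",R[:2,2].round(4),"F",s["contact_force"].round(1),"w",round(s["width"],4),"q",s["q"].round(0))
E
cat > wr.py <<'E'
import sys
from h import *
n=sys.argv[1]
s=ctrl.read_state()
d=ctrl.snapshot("wrist")
import pickle;pickle.dump((s,d),open("pics/"+n+".pkl","wb"));cv2.imwrite("pics/"+n+".png",d["color"])
E
python3 st.py;python3 wr.py w1
```

```text
t 1.3 pos [ 0.5187 -0.1279  0.2342] toolx yaw 175.57 tilt [-0.0018  0.0003] F [ 0.4 -0.1  0.4] w 0.093 q [ -19.   -3.   96.   -0.   87. -105.]
```

View pics/w1.png

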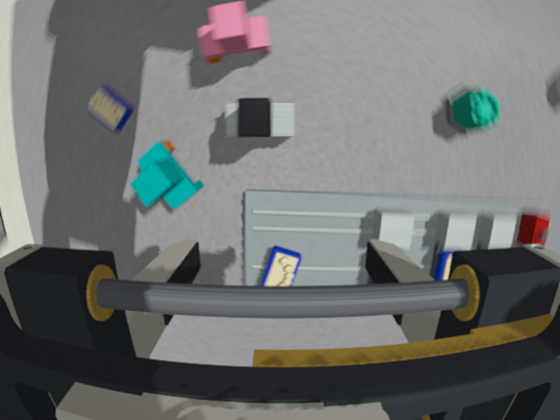

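```bash
python3 - <<'E'
from h import *
a=cv2.imread("pics/w1.png");crop(a,"pics/w1g.png",190,310,80,160,6);crop(a,"pics/w1r.png",380,560,180,290,4)
E
```

```text
(no output)
```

View pics/w1g.png

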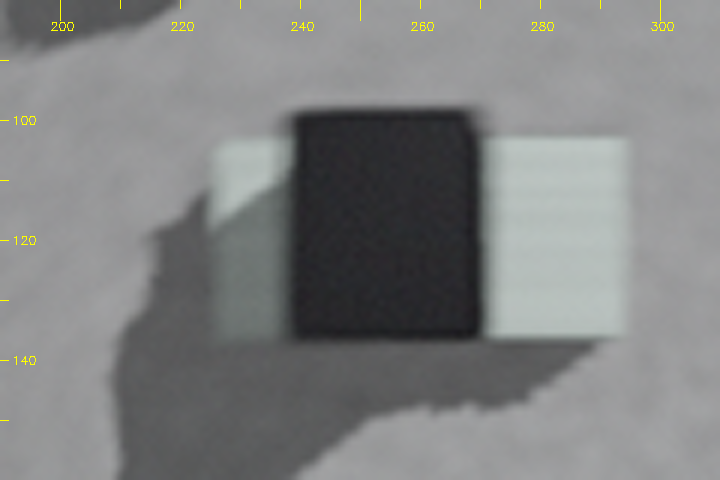

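View pics/w1r.png

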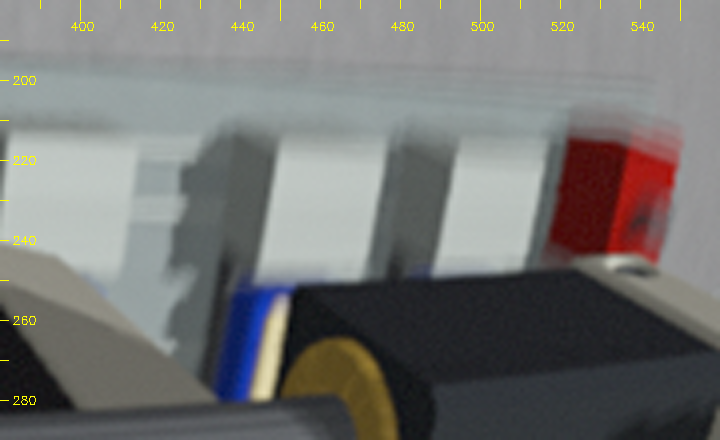

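```bash
python3 - <<'E'
from h import *
import pickle
s,d=pickle.load(open("pics/w1.pkl","rb"))
for z,ps in((.09,[(239.5,98.5),(270,98.5),(270,136),(239.5,136)]),(.04,[(225.5,103),(294.5,103),(294,136.5),(225.5,136.5)])):
    P=np.array([at(d,u,v,z,s) for u,v in ps]);print(P.round(4)[:,:2],P.mean(0).round(4),np.linalg.norm(np.roll(P,-1,0)-P,axis=1).round(4))
    for i,j in((0,1),(3,2)):
        e=P[j]-P[i];print(np.degrees(np.arctan2(-e[0],e[1])))
print(at(d,531,213,.048,s),at(d,522,213,.048,s))
for u,v in((203,186),(175,145),(215,62)):print(at(d,u,v,.03,s))
E
```

```text
[[ 0.4173 -0.1596]
 [ 0.4199 -0.1324]
 [ 0.4539 -0.135 ]
 [ 0.4514 -0.1624]] [ 0.4356 -0.1474  0.09  ] [0.0274 0.034  0.0275 0.0342]
-5.539841961618517
-5.15750040516465
[[ 0.4145 -0.181 ]
 [ 0.4212 -0.1088]
 [ 0.4566 -0.1119]
 [ 0.4502 -0.1841]] [ 0.4356 -0.1464  0.04  ] [0.0725 0.0355 0.0724 0.0359]
-5.292062816713625
-5.020710957630527
[0.56195695 0.20046974 0.048     ] [0.56053771 0.18262094 0.048     ]
[ 0.50252205 -0.21715332  0.03      ]
[ 0.45301005 -0.24465006  0.03      ]
[ 0.36562511 -0.19093651  0.03      ]
```

Call:
send_rows([
  [[0.027, -0.0087, 0, 0, 0, 0.006, 1], [0.027, -0.0087, 0, 0, 0, 0.007, 1], [0.027, -0.0087, 0, 0, 0, 0, 1], [0, 0, 0.03, 0, 0, 0, 1], [0, 0, 0.03, 0, 0, 0, 1], [0, 0, 0.02, 0, 0, 0, 1], [0, 0, 0, 0, 0, 0, 1]],
])

```text
t: 1.93
tool_pos: [0.4341, -0.1492, 0.1537]
ee_rot: [[-0.995, 0.1, 0.004], [0.1, 0.995, -0.003], [-0.004, -0.002, -1.0]]
contact_force: [-0.1, -0.1, -0.3]
width: 0.0932
```

```bash
python3 st.py;python3 wr.py w2
```

```text
t 1.93 pos [ 0.4341 -0.1492  0.1537] toolx yaw 174.24 tilt [ 0.0035 -0.0027] F [-0.1 -0.1 -0.3] w 0.0932 q [ -25.  -12.  113.   -0.   79. -110.]
```

View pics/w2.png

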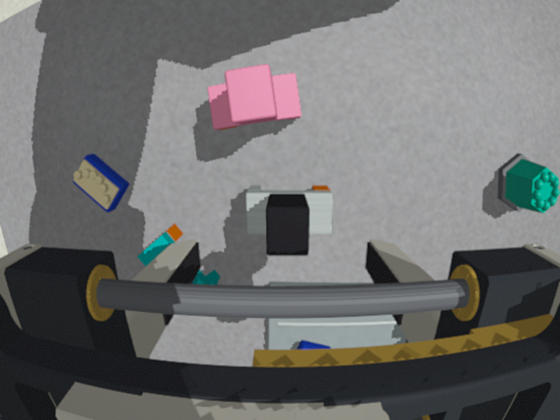

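```bash
python3 - <<'E'
from h import *
import pickle
s,d=pickle.load(open("pics/w2.pkl","rb"))
crop(d["color"],"pics/w2g.png",230,350,170,270,6)
print([at(d,u,v,.09,s).round(4) for u,v in((267,195),(307,195),(308,254),(267,254))])
c,sn=np.cos(np.radians(-5.2)),np.sin(np.radians(-5.2))
for x,y in((-18,-15),(-18,15),(18,15),(18,-15)):
    print(np.round(proj(d,[.4356+(c*x-sn*y)/1e3,-.1475+(sn*x+c*y)/1e3,.09],s),1))
E
```

```text
[array([ 0.408, -0.158,  0.09 ]), array([ 0.4106, -0.1314,  0.09  ]), array([ 0.4527, -0.1341,  0.09  ]), array([ 0.4498, -0.1627,  0.09  ])]
[264.2 207.5]
[308.7 207.1]
[308.  256.8]
[265.5 257.2]
```

View pics/w2g.png

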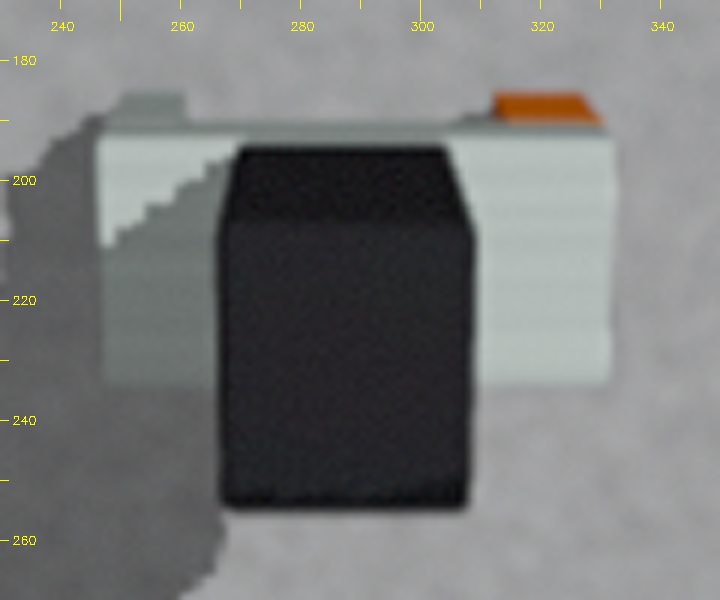

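Call:
send_rows([
  [[0, 0.0015, 0.03, 0, 0, 0, 1], [0, 0, 0.03, 0, 0, 0, 1], [0, 0, 0.025, 0, 0, 0, 1], [0, 0, 0, 0, 0, 0, 1]],
])

```text
t: 2.32
tool_pos: [0.4413, -0.1502, 0.0763]
ee_rot: [[-0.994, 0.106, 0.015], [0.106, 0.994, -0.008], [-0.016, -0.006, -1.0]]
contact_force: [-0.5, 0.7, -1.2]
width: 0.0927
```

```bash
python3 st.py
```

```text
t 2.32 pos [ 0.4413 -0.1502  0.0763] toolx yaw 173.91 tilt [ 0.0155 -0.0081] F [-0.5  0.7 -1.2] w 0.0927 q [ -25.   -6.  117.   -0.   69. -109.]
```

```bash
cat > go.py <<'E'
# python3 go.py x y z yawdeg(of gauge) -> total tool shift & rotvec
import sys
from h import *
def tgt(yaw):
    a=np.radians(yaw);X=np.array([-np.cos(a),-np.sin(a),0]);Y=np.array([-np.sin(a),np.cos(a),0])
    return np.c_[X,Y,[0,0,-1]]
if __name__=="__main__":
    x,y,z,yaw=map(float,sys.argv[1:5]);s=ctrl.read_state();R=s["ee_rot"]
    print("now",s["tool_pos"].round(4),"shift",(R.T@(np.array([x,y,z])-s["tool_pos"])).round(4),"rot",Rn.from_matrix(R.T@tgt(yaw)).as_rotvec().round(4))
E
python3 go.py .435 -.1475 .064 -5.4
```

```text
now [ 0.4413 -0.1502  0.0763] shift [0.0068 0.0021 0.0122] rot [-0.0065  0.0162 -0.012 ]
```

Call:
send_rows([
  [[0.0035, 0.0015, 0.006, -0.0065, 0.016, -0.012, 1], [0.0035, 0.001, 0.005, 0, 0, 0, 1], [0, 0, 0, 0, 0, 0, 1]],
])

```text
t: 2.57
tool_pos: [0.437, -0.1477, 0.0694]
ee_rot: [[-0.996, 0.094, 0.002], [0.094, 0.996, -0.001], [-0.002, -0.001, -1.0]]
contact_force: [-1.2, 0.6, -0.1]
width: 0.0928
```

```bash
python3 go.py .435 -.1475 .064 -5.4
```

```text
now [ 0.437  -0.1477  0.0694] shift [0.002  0.     0.0054] rot [-0.0006  0.0022 -0.0003]
```

Call:
send_rows([
  [[0.002, 0, 0.0055, 0, 0.002, 0, 1], [0, 0, 0, 0, 0, 0, 1], [0, 0, 0, 0, 0, 0, -1], [0, 0, 0, 0, 0, 0, -1], [0, 0, 0, 0, 0, 0, -1], [0, 0, 0, 0, 0, 0, -1], [0, 0, 0, 0, 0, 0, -1], [0, 0, 0, 0, 0, 0, -1], [0, 0, 0, 0, 0, 0, -1]],
])

```text
t: 3.32
tool_pos: [0.4387, -0.1493, 0.0694]
ee_rot: [[-0.995, 0.095, 0.008], [0.095, 0.995, -0.005], [-0.009, -0.004, -1.0]]
contact_force: [-0.3, -0.4, 0.6]
width: 0.0509
```

```bash
python3 st.py;python3 go.py .435 -.1475 .064 -5.4
```

```text
t 3.32 pos [ 0.4387 -0.1493  0.0694] toolx yaw 174.54 tilt [ 0.0083 -0.0045] F [-0.3 -0.4  0.6] w 0.0509 q [ -25.   -6.  117.   -0.   69. -110.]
now [ 0.4387 -0.1493  0.0694] shift [0.0039 0.0014 0.0054] rot [-0.0037  0.0087 -0.0011]
```

Call:
send_rows([
  [[0.004, 0.0015, 0.0055, -0.004, 0.009, 0, 1], [0.001, 0, 0.001, 0, 0.002, 0, -1], [0, 0, 0, 0, 0.001, 0, -1], [0, 0, 0, 0, 0.001, 0, -1], [0, 0, 0, 0, 0.001, 0, -1]],
])

```text
t: 3.73
tool_pos: [0.4328, -0.1469, 0.0616]
ee_rot: [[-0.995, 0.095, -0.008], [0.095, 0.995, 0.002], [0.008, 0.001, -1.0]]
contact_force: [-1.3, -0.8, -0.1]
width: 0.0353
```

```bash
python3 st.py;python3 go.py .435 -.1475 .064 -5.4
```

```text
t 3.73 pos [ 0.4328 -0.1469  0.0616] toolx yaw 174.54 tilt [-0.0078  0.0019] F [-1.3 -0.8 -0.1] w 0.0353 q [ -25.   -5.  117.   -0.   69. -110.]
now [ 0.4328 -0.1469  0.0616] shift [-0.0023 -0.0004 -0.0025] rot [ 0.0012 -0.008  -0.0011]
```

Call:
send_rows([
  [[-0.0015, 0, -0.002, 0.001, -0.006, 0, -1], [0, 0, 0, 0, 0, 0, -1], [0, 0, 0, 0, 0, 0, -1], [0, 0, 0, 0, 0, 0, -1], [0, 0, 0, 0, 0, 0, -1]],
])

```text
t: 4.15
tool_pos: [0.4335, -0.1465, 0.0627]
ee_rot: [[-0.995, 0.095, -0.003], [0.095, 0.995, 0.001], [0.004, 0.001, -1.0]]
contact_force: [-0.2, 0.4, -1.8]
width: 0.0297
```

```bash
python3 st.py;python3 go.py .435 -.1475 .064 -5.4
```

```text
t 4.15 pos [ 0.4335 -0.1465  0.0627] toolx yaw 174.54 tilt [-0.0035  0.0012] F [-0.2  0.4 -1.8] w 0.0297 q [ -25.   -5.  117.   -0.   68. -110.]
now [ 0.4335 -0.1465  0.0627] shift [-0.0016 -0.0008 -0.0013] rot [ 0.0009 -0.0036 -0.0011]
```

Call:
send_rows([
  [[0, 0, -0.015, 0, 0, 0, -1], [0, 0, -0.025, 0, 0, 0, -1], [0, 0, -0.03, 0, 0, 0, -1], [0, 0, -0.03, 0, 0, 0, -1], [-0.01, 0.01, -0.02, 0, 0, 0, -1], [-0.015, 0.025, -0.01, 0, 0, 0, -1], [-0.015, 0.03, 0, 0, 0, 0, -1], [-0.015, 0.03, 0, 0, 0, 0, -1], [-0.015, 0.03, 0, 0, 0, 0, -1], [-0.015, 0.03, 0, 0, 0, 0, -1], [-0.01, 0.02, 0, 0, 0, 0, -1], [0, 0.0, 0, 0, 0, 0, -1]],
])

```text
t: 5.15
tool_pos: [0.5481, 0.0254, 0.1973]
ee_rot: [[-0.995, 0.102, -0.005], [0.102, 0.995, 0.004], [0.005, 0.003, -1.0]]
contact_force: [0.1, -0.2, -2.5]
width: 0.0298
```

```bash
python3 st.py;python3 go.py .5915 .1508 .16 -7.4; python3 wr.py w3
```

```text
t 5.15 pos [0.5481 0.0254 0.1973] toolx yaw 174.17 tilt [-0.0048  0.0038] F [ 0.1 -0.2 -2.5] w 0.0298 q [ -3.   1.  96.   0.  83. -87.]
now [0.5481 0.0254 0.1973] shift [-0.0306  0.129   0.0376] rot [ 0.0032 -0.0052  0.0273]
```

View pics/w3.png

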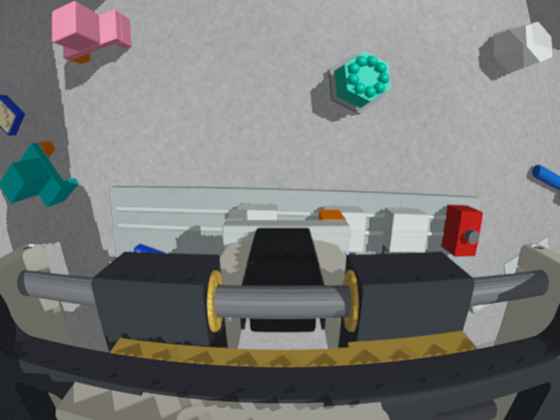

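```bash
python3 - <<'E'
from h import *
a=cv2.imread("pics/w3.png");crop(a,"pics/w3a.png",300,500,180,270,4);crop(a,"pics/w3b.png",100,260,170,260,4)
E
```

```text
(no output)
```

View pics/w3a.png

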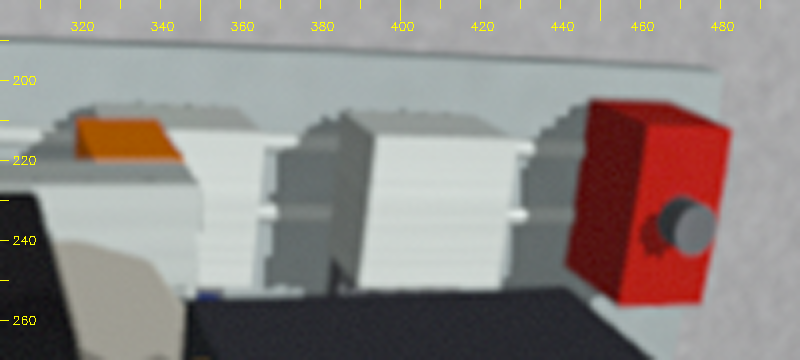

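View pics/w3b.png

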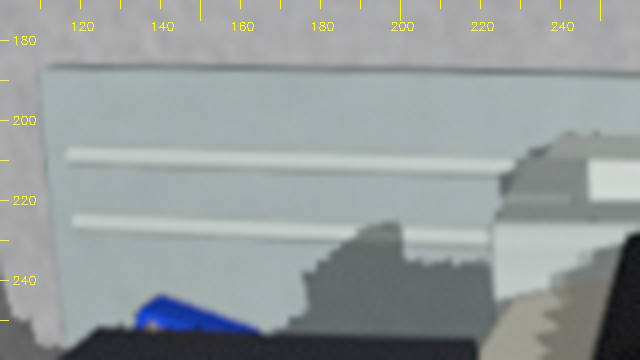

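```bash
python3 - <<'E'
from h import *
import pickle
s,d=pickle.load(open("pics/w3.pkl","rb"))
a=at(d,110,186.5,.012,s);b=at(d,479.5,197,.012,s);e=b-a
yaw=np.arctan2(-e[0],e[1]);print(a,b,np.linalg.norm(e),np.degrees(yaw))
yw=np.radians(-7.2);X=np.array([np.cos(yw),np.sin(yw),0]);Y=np.array([-np.sin(yw),np.cos(yw),0])
o=(a+b)/2+X*.035;print("rail o",o)
f=lambda u,v,z:np.round([(at(d,u,v,z,s)-o)@X,(at(d,u,v,z,s)-o)@Y],4)
for n,u,v,z in(("stopfn",460.5,211,.048),("stopff",453.5,256,.048),("stopbn",482,212,.048),("stop bot n",446,205,.012),("stop bot far",442,246,.012),("c1",394,213.5,.044),("c1r",428.5,213.5,.044),("c1",389,252,.044),("c1",424.5,252,.044),("c2r",366,214,.044),("c2rf",362,252,.044)):print(n,f(u,v,z))
for q in([.5915,.1508,0],[.5835,.082,0],[.5714,-.0043,0]):print(((np.array(q)-o)@X).round(4),((np.array(q)-o)@Y).round(4))
E
```

```text
[ 0.51339692 -0.17065101  0.012     ] [0.56924717 0.26065053 0.012     ] 0.4349025942829541 -7.378308334136372
rail o [0.57604606 0.04061309 0.012     ]
stopfn [-0.0245  0.1688]
stopff [0.0261 0.1693]
stopbn [-0.0241  0.1982]
stop bot n [-0.023   0.1701]
stop bot far [0.027  0.1729]
c1 [-0.0192  0.0928]
c1r [-0.02    0.1318]
c1 [0.0219 0.0923]
c1 [0.0223 0.1336]
c2r [-0.018   0.0633]
c2rf [0.0218 0.0629]
0.0015 0.1113
0.0022 0.042
0.001 -0.0451
```

Call:
send_rows([
  [[-0.008, 0.03, 0.01, 0, 0, 0.01, -1], [-0.008, 0.03, 0.01, 0, 0, 0.01, -1], [-0.008, 0.03, 0.008, 0, 0, 0.008, -1], [-0.008, 0.025, 0.008, 0, -0.002, 0, -1], [0, 0.013, 0.005, 0, 0, 0, -1], [0, 0, 0, 0, 0, 0, -1], [0, 0, 0, 0, 0, 0, -1]],
])

```text
t: 5.78
tool_pos: [0.5932, 0.1448, 0.1528]
ee_rot: [[-0.991, 0.135, -0.008], [0.135, 0.991, -0.003], [0.007, -0.004, -1.0]]
contact_force: [-0.0, -0.4, -3.1]
width: 0.0297
```

```bash
python3 st.py;python3 go.py .591 .152 .15 -7.35
```

```text
t 5.78 pos [0.5932 0.1448 0.1528] toolx yaw 172.25 tilt [-0.0076 -0.0026] F [-0.  -0.4 -3.1] w 0.0297 q [  9.  12.  88.  -0.  80. -73.]
now [0.5932 0.1448 0.1528] shift [0.0032 0.0069 0.0028] rot [-0.0036 -0.0072 -0.007 ]
```

Call:
send_rows([
  [[0.003, 0.007, 0.008, -0.0035, -0.004, -0.007, -1], [0, 0, 0.012, 0, 0, 0, -1], [0, 0, 0, 0, 0, 0, -1], [0, 0, 0, 0, 0, 0, -1]],
])

```text
t: 6.12
tool_pos: [0.5901, 0.1481, 0.1318]
ee_rot: [[-0.991, 0.131, -0.003], [0.131, 0.991, -0.001], [0.002, -0.001, -1.0]]
contact_force: [0.2, 0.4, -2.0]
width: 0.0298
```

```bash
python3 st.py;python3 go.py .591 .152 .0867 -7.35; python3 wr.py w4; python3 - <<'E'
from h import *
for n in("scene","side"):
    d=ctrl.snapshot(n)["color"];cv2.imwrite(f"pics/{n}4.png",d)
    if n=="scene":crop(d,"pics/s4.png",300,420,130,240,6)
    else:crop(d,"pics/d4.png",170,290,180,300,5)
E
```

```text
t 6.12 pos [0.5901 0.1481 0.1318] toolx yaw 172.5 tilt [-0.0026 -0.0008] F [ 0.2  0.4 -2. ] w 0.0298 q [  9.  13.  90.  -0.  77. -73.]
now [0.5901 0.1481 0.1318] shift [-0.0005  0.0041  0.0451] rot [-0.0011 -0.0024 -0.0027]
```

View pics/w4.png

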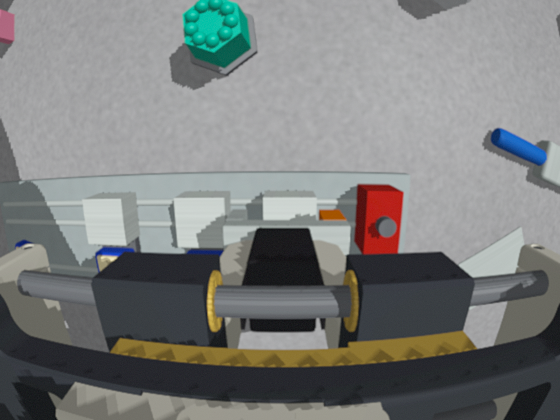

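View pics/s4.png

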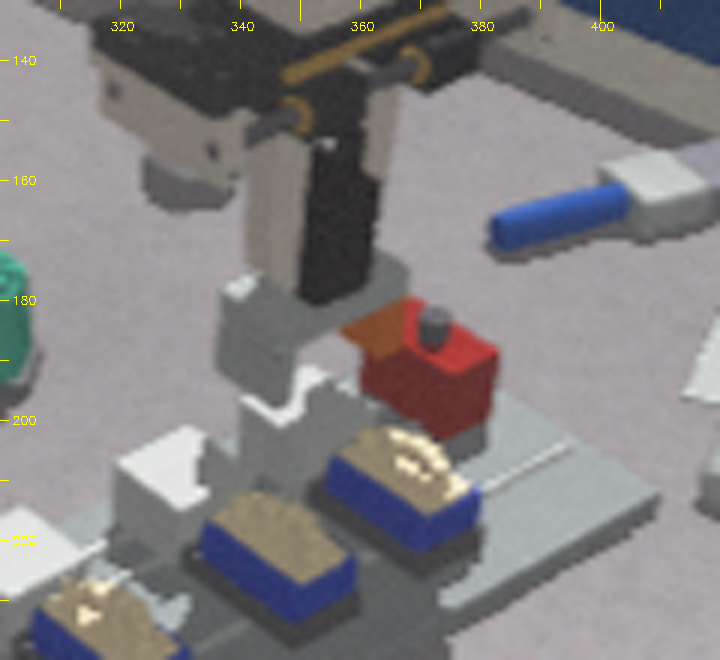

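View pics/d4.png

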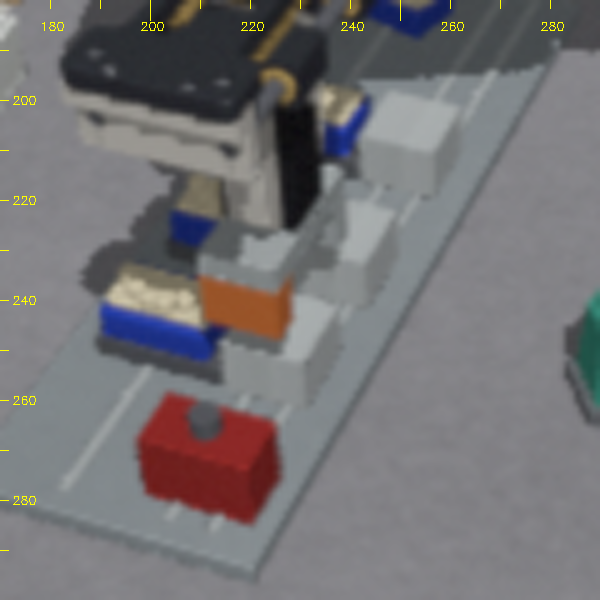

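```bash
python3 - <<'E'
from h import *
a=cv2.imread("pics/w4.png");crop(a,"pics/w4a.png",220,420,170,265,4)
E
```

```text
(no output)
```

View pics/w4a.png

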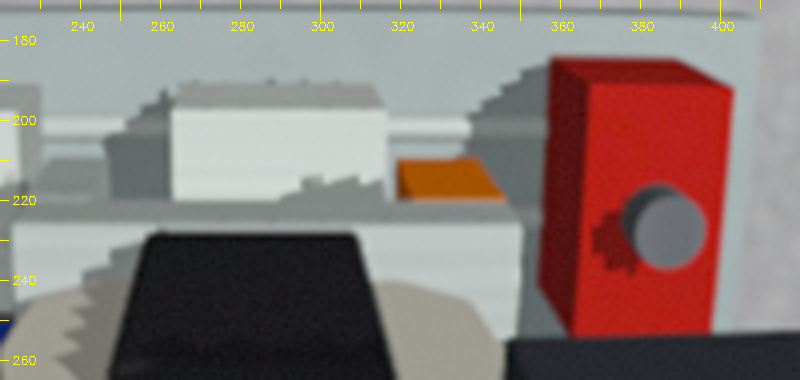

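```bash
cat > rel.py <<'E'
import sys,pickle
from h import *
def load(n):return pickle.load(open(f"pics/{n}.pkl","rb"))
yw=np.radians(-7.4);X=np.array([np.cos(yw),np.sin(yw),0]);Y=np.array([-np.sin(yw),np.cos(yw),0])
def rel(n,pts):
    s,d=load(n)
    for nm,u,v,z in pts:
        p=at(d,u,v,z,s)-s["tool_pos"];print(nm,"relx,rely mm",(p@X*1e3).round(1),(p@Y*1e3).round(1))
E
python3 - <<'E'
from rel import *
rel("w4",[("c1l",263,196.5,.044),("c1r",317,197,.044),("sn",367,190.5,.048),("sf",363.5,253,.048),("ol",319.5,210,.0691),("or",339.5,210,.0691),("hook r",246,210,.0691)])
E
```

```text
c1l relx,rely mm -19.8 -15.5
c1r relx,rely mm -19.4 24.8
sn relx,rely mm -25.3 62.0
sf relx,rely mm 24.3 62.4
ol relx,rely mm -15.4 24.0
or relx,rely mm -15.4 37.7
hook r relx,rely mm -15.5 -25.5
```

Call:
send_rows([
  [[0.0025, 0.005, 0.006, 0, -0.002, 0, -1], [0, 0, 0.006, 0, 0, 0, -1], [0, 0, 0, 0, 0, 0, -1], [0, 0, 0, 0, 0, 0, -1]],
])

```text
t: 6.6
tool_pos: [0.5894, 0.1539, 0.1205]
ee_rot: [[-0.991, 0.131, 0.003], [0.131, 0.991, -0.001], [-0.003, -0.0, -1.0]]
contact_force: [-0.0, -0.0, -3.0]
width: 0.0298
```

```bash
python3 st.py;python3 go.py .5887 .1526 .0867 -7.4
```

```text
t 6.6 pos [0.5894 0.1539 0.1205] toolx yaw 172.46 tilt [ 0.0026 -0.0005] F [-0. -0. -3.] w 0.0298 q [ 10.  13.  91.  -0.  76. -73.]
now [0.5894 0.1539 0.1205] shift [ 0.0006 -0.0014  0.0338] rot [-0.0002  0.0026 -0.0024]
```

Call:
send_rows([
  [[0.0005, -0.0012, 0.008, 0, 0.002, -0.002, -1], [0, 0, 0.008, 0, 0, 0, -1], [0, 0, 0.008, 0, 0, 0, -1], [0, 0, 0.004, 0, 0, 0, -1], [0, 0, 0, 0, 0, 0, -1]],
])

```text
t: 7.02
tool_pos: [0.5886, 0.1527, 0.0892]
ee_rot: [[-0.992, 0.129, 0.0], [0.129, 0.992, -0.0], [-0.0, -0.0, -1.0]]
contact_force: [-0.4, -0.3, -2.2]
width: 0.0296
```

```bash
python3 st.py;python3 go.py .5882 .153 .0867 -7.4
```

```text
t 7.02 pos [0.5886 0.1527 0.0892] toolx yaw 172.61 tilt [ 0.0001 -0.0004] F [-0.4 -0.3 -2.2] w 0.0296 q [ 10.  15.  92.  -0.  73. -73.]
now [0.5886 0.1527 0.0892] shift [0.0004 0.0002 0.0025] rot [-0.0004  0.0001  0.0002]
```

Call:
send_rows([
  [[0.0005, 0, 0.0025, 0, 0, 0, -1], [0, 0, 0, 0, 0, 0, -1], [0, 0, 0, 0, 0, 0, -1]],
])

```text
t: 7.27
tool_pos: [0.5874, 0.1526, 0.0854]
ee_rot: [[-0.992, 0.129, -0.002], [0.129, 0.992, -0.001], [0.002, -0.001, -1.0]]
contact_force: [-0.6, 0.1, -2.5]
width: 0.0299
```

```bash
python3 st.py;python3 wr.py w5; python3 - <<'E'
from h import *
a=cv2.imread("pics/w5.png");crop(a,"pics/w5a.png",180,440,140,260,3)
E
```

```text
t 7.27 pos [0.5874 0.1526 0.0854] toolx yaw 172.61 tilt [-0.0017 -0.0007] F [-0.6  0.1 -2.5] w 0.0299 q [ 10.  15.  93.  -0.  72. -73.]
```

View pics/w5a.png

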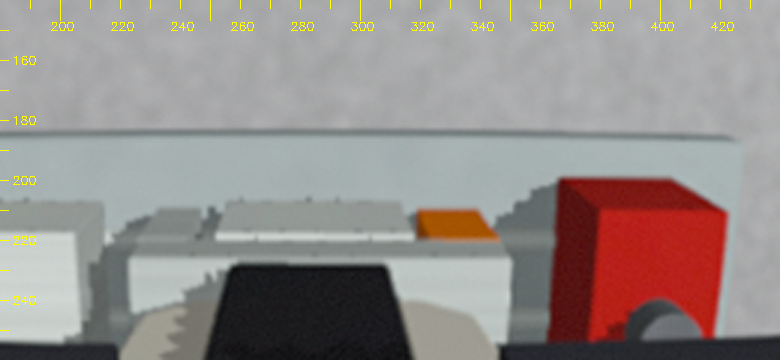

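Call:
send_rows([
  [[-0.0003, 0.003, 0, 0, 0, 0, -1], [0, 0.003, 0, 0, 0, 0, -1], [0, 0.003, 0, 0, 0, 0, -1], [0, 0.003, 0, 0, 0, 0, -1], [0, 0, 0, 0, 0, 0, -1]],
])

```text
t: 7.73
tool_pos: [0.5895, 0.1627, 0.0858]
ee_rot: [[-0.992, 0.13, -0.002], [0.13, 0.992, -0.006], [0.001, -0.006, -1.0]]
contact_force: [0.4, -0.0, -3.1]
width: 0.0301
```

```bash
cat >> st.py <<'E'
Y=np.array([.1288,.9917,0]);X=np.array([.9917,-.1288,0])
print("r mm",(s["tool_pos"]@Y*1e3).round(2),"xline",(s["tool_pos"]@X*1e3).round(2),"F_along",(s["contact_force"]@Y).round(2),"tq",s["torque"].round(2))
E
python3 st.py
```

```text
t 7.73 pos [0.5895 0.1627 0.0858] toolx yaw 172.56 tilt [-0.0021 -0.0057] F [ 0.4 -0.  -3.1] w 0.0301 q [ 11.  16.  92.  -0.  73. -72.]
r mm 237.24 xline 563.67 F_along 0.01 tq [ 0.06 -0.12  0.02]
```

Call:
send_rows([
  [[0, 0.002, 0, -0.003, 0, 0, -1], [0, 0.002, 0, 0, 0, 0, -1], [0, 0.002, 0, 0, 0, 0, -1]],
])

```text
t: 7.98
tool_pos: [0.5901, 0.1665, 0.0858]
ee_rot: [[-0.992, 0.13, -0.003], [0.13, 0.992, -0.007], [0.002, -0.007, -1.0]]
contact_force: [-1.1, -5.3, -3.1]
width: 0.0295
```

```bash
python3 st.py
```

```text
t 7.98 pos [0.5901 0.1665 0.0858] toolx yaw 172.54 tilt [-0.0029 -0.0069] F [-1.1 -5.3 -3.1] w 0.0295 q [ 11.  16.  91.  -0.  73. -71.]
r mm 241.11 xline 563.71 F_along -5.39 tq [-1.25  0.16  0.  ]
```

Call:
send_rows([
  [[0, 0.002, 0, -0.007, 0, 0, -1], [0, 0.0015, 0, -0.002, 0, 0, -1], [0, 0.0015, 0, -0.002, 0, 0, -1]],
])

```text
t: 8.23
tool_pos: [0.5904, 0.1691, 0.0859]
ee_rot: [[-0.992, 0.13, -0.003], [0.13, 0.992, -0.0], [0.003, -0.001, -1.0]]
contact_force: [-1.2, -6.1, -1.7]
width: 0.0298
```

```bash
python3 st.py
```

```text
t 8.23 pos [0.5904 0.1691 0.0859] toolx yaw 172.53 tilt [-0.0028 -0.0003] F [-1.2 -6.1 -1.7] w 0.0298 q [ 11.  16.  91.   0.  73. -71.]
r mm 243.79 xline 563.75 F_along -6.25 tq [-1.34  0.11  0.02]
```

Call:
send_rows([
  [[0, 0.0015, 0, -0.001, 0, 0, -1], [0, 0.0015, 0, -0.001, 0, 0, -1]],
])

```text
t: 8.4
tool_pos: [0.5906, 0.1704, 0.0859]
ee_rot: [[-0.991, 0.13, -0.003], [0.13, 0.991, -0.001], [0.003, -0.002, -1.0]]
contact_force: [-0.5, -5.6, -2.4]
width: 0.0298
```

```bash
python3 st.py; python3 wr.py w6;python3 - <<'E'
from h import *
a=cv2.imread("pics/w6.png");crop(a,"pics/w6a.png",260,420,170,260,5)
E
```

```text
t 8.4 pos [0.5906 0.1704 0.0859] toolx yaw 172.51 tilt [-0.0035 -0.0013] F [-0.5 -5.6 -2.4] w 0.0298 q [ 11.  17.  91.  -0.  73. -71.]
r mm 245.01 xline 563.8 F_along -5.58 tq [-1.22  0.19  0.02]
```

View pics/w6a.png

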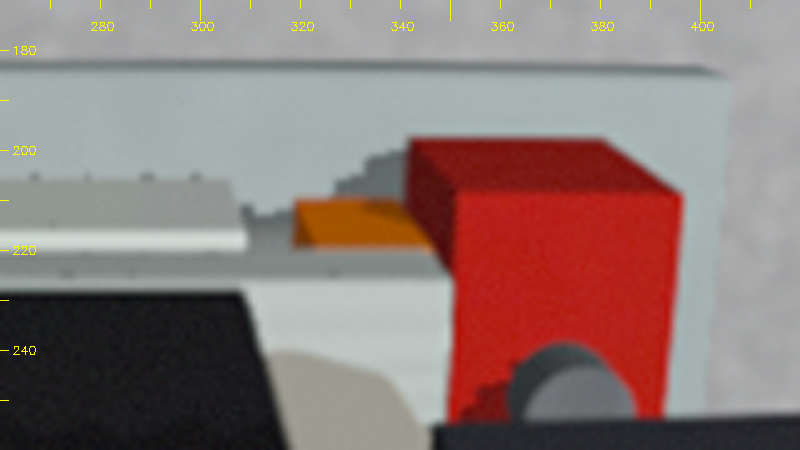

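Call:
send_rows([
  [[0, 0.0015, 0, -0.001, 0, 0, -1], [0, 0.0015, 0, -0.001, 0, 0, -1]],
])

```text
t: 8.62
tool_pos: [0.5908, 0.1716, 0.0859]
ee_rot: [[-0.991, 0.131, -0.004], [0.131, 0.991, -0.002], [0.004, -0.003, -1.0]]
contact_force: [-1.3, -5.3, -2.6]
width: 0.0297
```

```bash
python3 st.py
```

```text
t 8.62 pos [0.5908 0.1716 0.0859] toolx yaw 172.49 tilt [-0.0041 -0.0023] F [-1.3 -5.3 -2.6] w 0.0297 q [ 11.  17.  91.  -0.  73. -71.]
r mm 246.31 xline 563.83 F_along -5.41 tq [-1.29  0.19  0.06]
```

Call:
send_rows([
  [[0, 0.0015, 0, -0.002, -0.001, 0, -1], [0, 0.0015, 0, -0.001, 0, 0, -1]],
])

```text
t: 8.78
tool_pos: [0.591, 0.1729, 0.0859]
ee_rot: [[-0.991, 0.131, -0.004], [0.131, 0.991, -0.002], [0.003, -0.003, -1.0]]
contact_force: [-1.4, -5.6, -2.1]
width: 0.0297
```

```bash
python3 st.py
```

```text
t 8.78 pos [0.591  0.1729 0.0859] toolx yaw 172.47 tilt [-0.0039 -0.0024] F [-1.4 -5.6 -2.1] w 0.0297 q [ 12.  17.  91.  -0.  73. -71.]
r mm 247.54 xline 563.81 F_along -5.69 tq [-1.23  0.11  0.03]
```

Call:
send_rows([
  [[0, 0.0013, 0, -0.001, -0.001, 0, -1], [0, 0.0013, 0, -0.001, 0, 0, -1]],
])

```text
t: 8.95
tool_pos: [0.591, 0.1733, 0.0858]
ee_rot: [[-0.991, 0.131, -0.004], [0.131, 0.991, -0.004], [0.003, -0.005, -1.0]]
contact_force: [-1.6, -9.0, -1.6]
width: 0.0301
```

```bash
python3 st.py
```

```text
t 8.95 pos [0.591  0.1733 0.0858] toolx yaw 172.45 tilt [-0.0038 -0.0044] F [-1.6 -9.  -1.6] w 0.0301 q [ 12.  17.  91.  -0.  73. -71.]
r mm 247.98 xline 563.8 F_along -9.11 tq [-1.66  0.24  0.11]
```

Call:
send_rows([
  [[0, 0.0015, 0, -0.001, -0.001, -0.001, -1], [0, 0.0015, 0, -0.001, 0, -0.001, -1], [0, 0.0015, 0, -0.001, 0, 0, -1]],
])

```text
t: 9.2
tool_pos: [0.591, 0.1735, 0.0857]
ee_rot: [[-0.991, 0.13, -0.005], [0.13, 0.991, -0.009], [0.004, -0.009, -1.0]]
contact_force: [-1.5, -8.1, -0.9]
width: 0.03
```

```bash
python3 st.py
```

```text
t 9.2 pos [0.591  0.1735 0.0857] toolx yaw 172.5 tilt [-0.0048 -0.0087] F [-1.5 -8.1 -0.9] w 0.03 q [ 12.  17.  91.  -0.  73. -71.]
r mm 248.14 xline 563.8 F_along -8.2 tq [-1.52  0.22 -0.01]
```

Call:
send_rows([
  [[0, 0.0012, 0, -0.008, -0.003, 0, -1], [0, 0.0012, 0, -0.003, 0, 0, -1], [0, 0.0012, 0, -0.003, 0, 0, -1], [0, 0.0012, 0, -0.003, 0, 0, -1]],
])

```text
t: 9.53
tool_pos: [0.591, 0.1731, 0.0857]
ee_rot: [[-0.991, 0.131, -0.002], [0.131, 0.991, -0.001], [0.002, -0.001, -1.0]]
contact_force: [-1.3, -7.4, -1.5]
width: 0.0297
```

```bash
python3 st.py; python3 wr.py w7;python3 - <<'E'
from h import *
a=cv2.imread("pics/w7.png");crop(a,"pics/w7a.png",200,400,170,260,4)
E
```

```text
t 9.53 pos [0.591  0.1731 0.0857] toolx yaw 172.45 tilt [-0.0023 -0.0005] F [-1.3 -7.4 -1.5] w 0.0297 q [ 12.  17.  91.  -0.  73. -71.]
r mm 247.78 xline 563.83 F_along -7.52 tq [-1.58  0.27  0.03]
```

View pics/w7a.png

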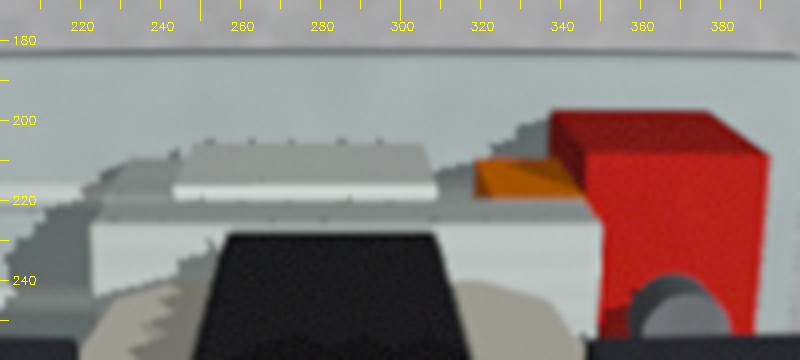

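Call:
send_rows([
  [[0, 0.0015, 0, -0.002, -0.001, -0.001, -1], [0, 0.0015, 0, -0.002, -0.001, 0, -1], [0, 0.0014, 0, -0.002, 0, 0, -1], [0, 0.0014, 0, -0.002, 0, 0, -1], [0, 0.0014, 0, -0.002, 0, 0, -1], [0, 0.0014, 0, -0.002, 0, 0, -1]],
])

```text
t: 10.08
tool_pos: [0.5911, 0.1732, 0.0857]
ee_rot: [[-0.991, 0.132, -0.003], [0.132, 0.991, -0.002], [0.003, -0.003, -1.0]]
contact_force: [-2.3, -8.1, -0.9]
width: 0.0297
```

```bash
python3 st.py
```

```text
t 10.08 pos [0.5911 0.1732 0.0857] toolx yaw 172.41 tilt [-0.0034 -0.0024] F [-2.3 -8.1 -0.9] w 0.0297 q [ 12.  17.  91.  -0.  73. -71.]
r mm 247.9 xline 563.87 F_along -8.29 tq [-1.47  0.3   0.17]
```

Call:
send_rows([
  [[0, -0.0015, 0, 0, 0, -0.002, -1], [0, -0.0015, 0, 0, 0, 0, -1], [0, -0.001, 0, 0, 0, 0, -1], [0, 0, 0, 0, 0, 0, -1]],
])

```text
t: 10.42
tool_pos: [0.5913, 0.1701, 0.0865]
ee_rot: [[-0.992, 0.13, -0.002], [0.13, 0.992, -0.0], [0.002, -0.0, -1.0]]
contact_force: [0.1, 1.3, -2.9]
width: 0.0299
```

```bash
python3 st.py
```

```text
t 10.42 pos [0.5913 0.1701 0.0865] toolx yaw 172.53 tilt [-0.0016 -0.0001] F [ 0.1  1.3 -2.9] w 0.0299 q [ 11.  16.  91.   0.  73. -71.]
r mm 244.87 xline 564.44 F_along 1.29 tq [ 0.11 -0.05  0.02]
```

Call:
send_rows([
  [[0, -0.0005, -0.008, 0, 0, 0, -1], [0, 0, -0.012, 0, 0, 0, -1], [0, 0, -0.015, 0, 0, 0, -1], [0, 0, -0.01, 0, 0, 0, -1], [0, -0.02, 0, 0, 0, 0, -1], [0, -0.025, 0, 0, 0, 0, -1], [0, -0.025, 0, 0, 0, 0, -1], [0, -0.015, 0, 0, 0, 0, -1], [0, 0, 0, 0, 0, 0, -1], [0, 0, 0, 0, 0, 0, -1]],
])

```text
t: 11.25
tool_pos: [0.5834, 0.0856, 0.1453]
ee_rot: [[-0.992, 0.126, 0.01], [0.126, 0.992, 0.003], [-0.01, 0.005, -1.0]]
contact_force: [0.5, 0.3, -2.4]
width: 0.0299
```

```bash
python3 st.py; python3 wr.py w8;python3 - <<'E'
from h import *
a=cv2.imread("pics/w8.png");crop(a,"pics/w8a.png",180,380,170,265,4);crop(a,"pics/w8b.png",320,520,170,265,4)
E
```

```text
t 11.25 pos [0.5834 0.0856 0.1453] toolx yaw 172.74 tilt [0.0102 0.0033] F [ 0.5  0.3 -2.4] w 0.0299 q [  3.   9.  94.   0.  77. -80.]
r mm 160.0 xline 567.54 F_along 0.35 tq [ 0.11 -0.01  0.04]
```

View pics/w8a.png

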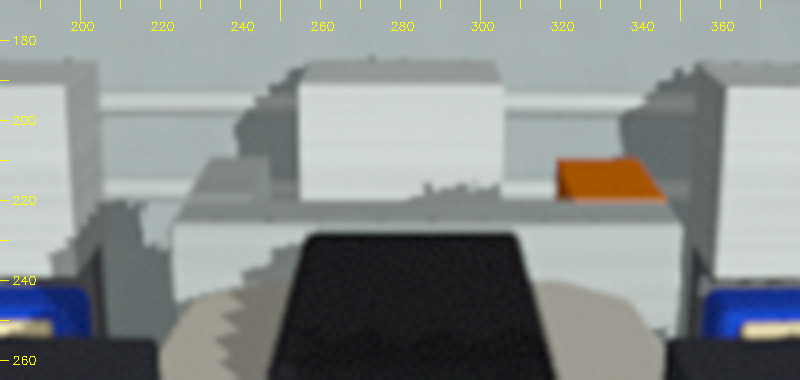

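View pics/w8b.png

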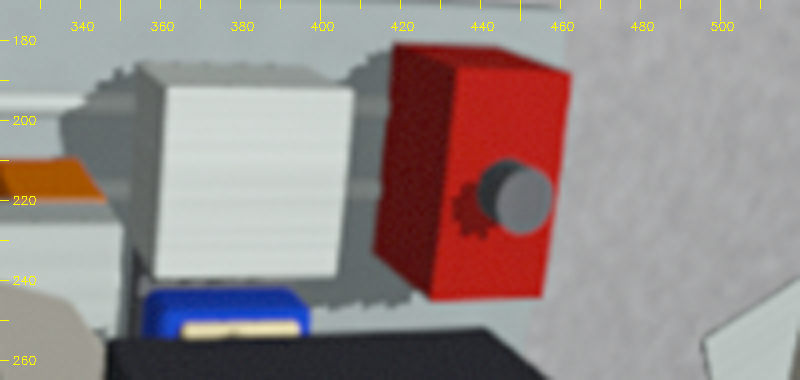

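```bash
python3 - <<'E'
from rel import *
rel("w8",[("c2l",254.5,191,.044),("c2r",306,191,.044),("c1l",361,191.5,.044),("c1r",408,191.5,.044),("c1lf",358,239,.044),("c1rf",404,239,.044),("sn",434,187,.048),("sf",427.5,244,.048),("ol",319.5,210,.0826),("or",339.5,210,.0826),("c3r",196,191,.044)])
E
python3 go.py .583 .0856 .125 -7.4
```

```text
c2l relx,rely mm -20.3 -22.5
c2r relx,rely mm -20.4 17.9
c1l relx,rely mm -20.4 62.2
c1r relx,rely mm -21.0 103.0
c1lf relx,rely mm 19.7 62.3
c1rf relx,rely mm 20.3 103.7
sn relx,rely mm -26.0 125.1
sf relx,rely mm 24.0 125.2
ol relx,rely mm -14.8 24.3
or relx,rely mm -14.8 38.0
c3r relx,rely mm -20.6 -69.7
now [0.5836 0.0857 0.1454] shift [ 0.0008 -0.0003  0.0204] rot [0.0044 0.0101 0.0029]
```

Call:
send_rows([
  [[0.0027, -0.0023, 0.01, 0.004, 0.008, 0.002, -1], [0, 0, 0.01, 0, 0.001, 0, -1], [0, 0, 0.003, 0, 0, 0, -1], [0, 0, 0, 0, 0, 0, -1]],
])

```text
t: 11.63
tool_pos: [0.581, 0.0865, 0.1209]
ee_rot: [[-0.992, 0.126, 0.001], [0.126, 0.992, 0.001], [-0.001, 0.001, -1.0]]
contact_force: [0.8, -0.0, -3.0]
width: 0.0299
```

```bash
python3 st.py
```

```text
t 11.63 pos [0.581  0.0865 0.1209] toolx yaw 172.78 tilt [0.0014 0.001 ] F [ 0.8 -0.  -3. ] w 0.0299 q [  3.  10.  95.   0.  75. -79.]
r mm 160.66 xline 565.02 F_along 0.06 tq [ 0.11 -0.02 -0.04]
```

Call:
send_rows([
  [[0, -0.003, 0.003, 0, 0.001, 0.003, -1], [0, 0, 0.002, 0, 0, 0, -1], [0, 0, 0, 0, 0, 0, -1]],
])

```text
t: 11.88
tool_pos: [0.5795, 0.0845, 0.1135]
ee_rot: [[-0.992, 0.127, -0.003], [0.127, 0.992, 0.001], [0.003, 0.001, -1.0]]
contact_force: [0.0, -0.1, -2.3]
width: 0.0298
```

```bash
python3 st.py
```

```text
t 11.88 pos [0.5795 0.0845 0.1135] toolx yaw 172.7 tilt [-0.0029  0.0011] F [ 0.  -0.1 -2.3] w 0.0298 q [  3.  11.  95.   0.  75. -79.]
r mm 158.48 xline 563.79 F_along -0.05 tq [ 0.05 -0.05  0.02]
```

Good; descend.

Call:
send_rows([
  [[-0.0005, -0.0005, 0.008, 0, -0.002, 0, -1], [0, -0.0002, 0.008, 0, 0, 0, -1], [0, 0, 0.008, 0, 0, 0, -1], [0, 0, 0.002, 0, 0, 0, -1], [0, 0, 0, 0, 0, 0, -1]],
])

```text
t: 12.3
tool_pos: [0.5799, 0.0838, 0.0846]
ee_rot: [[-0.992, 0.127, -0.001], [0.127, 0.992, 0.001], [0.001, 0.001, -1.0]]
contact_force: [-0.1, 0.0, -2.6]
width: 0.0297
```

```bash
python3 st.py
```

```text
t 12.3 pos [0.5799 0.0838 0.0846] toolx yaw 172.69 tilt [-0.0005  0.0009] F [-0.1  0.  -2.6] w 0.0297 q [  3.  12.  96.   0.  72. -80.]
r mm 157.75 xline 564.3 F_along 0.02 tq [ 0.06 -0.01  0.  ]
```

Call:
send_rows([
  [[0, 0.003, -0.0015, 0, 0, 0.001, -1], [0, 0.003, 0, -0.001, 0, 0, -1], [0, 0.003, 0, -0.002, 0, 0, -1], [0, 0.003, 0, -0.002, 0, 0, -1], [0, 0.003, 0, -0.002, 0, 0, -1], [0, 0.003, 0, -0.002, 0, 0, -1], [0, 0.002, 0, -0.001, 0, 0, -1]],
])

```text
t: 12.88
tool_pos: [0.5814, 0.0986, 0.0855]
ee_rot: [[-0.992, 0.13, -0.003], [0.13, 0.992, -0.0], [0.003, -0.0, -1.0]]
contact_force: [-0.6, -6.0, -4.2]
width: 0.0301
```

```bash
python3 st.py
```

```text
t 12.88 pos [0.5814 0.0986 0.0855] toolx yaw 172.55 tilt [-0.0032 -0.    ] F [-0.6 -6.  -4.2] w 0.0301 q [  5.  13.  95.   0.  72. -78.]
r mm 172.66 xline 563.92 F_along -6.01 tq [-1.27  0.08  0.06]
```

Call:
send_rows([
  [[0, 0.003, 0, -0.002, -0.002, 0, -1], [0, 0.003, 0, -0.002, 0, 0, -1], [0, 0.0025, 0, -0.002, 0, 0, -1], [0, 0.0018, 0, -0.001, 0, 0, -1]],
])

```text
t: 13.22
tool_pos: [0.5822, 0.1049, 0.0854]
ee_rot: [[-0.991, 0.13, -0.002], [0.13, 0.991, -0.002], [0.002, -0.002, -1.0]]
contact_force: [-1.0, -6.5, -4.4]
width: 0.03
```

```bash
python3 st.py; python3 wr.py w9;python3 - <<'E'
from h import *
a=cv2.imread("pics/w9.png");crop(a,"pics/w9a.png",200,400,170,260,4)
E
```

```text
t 13.22 pos [0.5822 0.1049 0.0854] toolx yaw 172.52 tilt [-0.0023 -0.0017] F [-1.  -6.5 -4.4] w 0.03 q [  5.  13.  95.  -0.  72. -77.]
r mm 179.0 xline 563.91 F_along -6.58 tq [-1.18  0.05  0.04]
```

View pics/w9a.png

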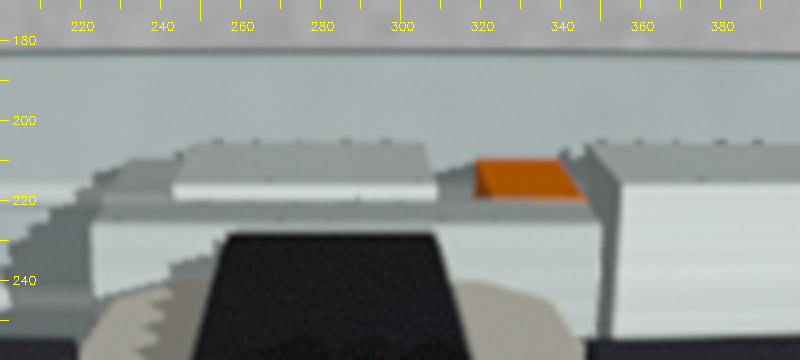

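Call:
send_rows([
  [[0, 0.002, 0, -0.002, -0.001, -0.001, -1], [0, 0.0018, 0, -0.002, 0, 0, -1], [0, 0.0015, 0, -0.001, 0, 0, -1]],
])

```text
t: 13.52
tool_pos: [0.5825, 0.1073, 0.0854]
ee_rot: [[-0.992, 0.13, -0.002], [0.13, 0.992, -0.003], [0.002, -0.003, -1.0]]
contact_force: [-0.6, -6.3, -4.1]
width: 0.0294
```

```bash
python3 st.py
```

```text
t 13.52 pos [0.5825 0.1073 0.0854] toolx yaw 172.56 tilt [-0.0023 -0.0029] F [-0.6 -6.3 -4.1] w 0.0294 q [  6.  13.  95.  -0.  72. -77.]
r mm 181.4 xline 563.87 F_along -6.34 tq [-1.16  0.07  0.01]
```

Call:
send_rows([
  [[0, 0.0018, 0, -0.003, -0.001, 0, -1], [0, 0.0015, 0, -0.001, 0, 0, -1], [0, 0.0015, 0, -0.001, 0, 0, -1]],
])

```text
t: 13.77
tool_pos: [0.5827, 0.109, 0.0853]
ee_rot: [[-0.991, 0.13, -0.002], [0.13, 0.991, -0.004], [0.002, -0.004, -1.0]]
contact_force: [-0.9, -6.9, -4.8]
width: 0.03
```

```bash
python3 st.py
```

```text
t 13.77 pos [0.5827 0.109  0.0853] toolx yaw 172.52 tilt [-0.0022 -0.0041] F [-0.9 -6.9 -4.8] w 0.03 q [  6.  13.  95.  -0.  72. -77.]
r mm 183.13 xline 563.88 F_along -6.97 tq [-1.22  0.09  0.09]
```

Call:
send_rows([
  [[0, 0.0016, 0, -0.004, 0, -0.001, -1], [0, 0.0014, 0, -0.001, 0, 0, -1]],
])

```text
t: 13.93
tool_pos: [0.5829, 0.11, 0.0854]
ee_rot: [[-0.992, 0.129, -0.002], [0.129, 0.992, -0.003], [0.002, -0.003, -1.0]]
contact_force: [-0.2, -5.9, -5.0]
width: 0.0295
```

```bash
python3 st.py
```

```text
t 13.93 pos [0.5829 0.11   0.0854] toolx yaw 172.57 tilt [-0.0025 -0.003 ] F [-0.2 -5.9 -5. ] w 0.0295 q [  6.  13.  95.  -0.  72. -77.]
r mm 184.16 xline 563.89 F_along -5.84 tq [-1.24  0.11  0.05]
```

Call:
send_rows([
  [[0, 0.0015, 0, -0.003, 0, 0, -1], [0, 0.0013, 0, -0.001, 0, 0, -1]],
])

```text
t: 14.1
tool_pos: [0.583, 0.1107, 0.0854]
ee_rot: [[-0.992, 0.13, -0.003], [0.13, 0.992, -0.003], [0.003, -0.003, -1.0]]
contact_force: [-0.1, -5.5, -4.7]
width: 0.0299
```

```bash
python3 st.py;python3 wr.py w10;python3 - <<'E'
from h import *
a=cv2.imread("pics/w10.png");crop(a,"pics/w10a.png",200,400,170,260,4)
E
```

```text
t 14.1 pos [0.583  0.1107 0.0854] toolx yaw 172.54 tilt [-0.003 -0.003] F [-0.1 -5.5 -4.7] w 0.0299 q [  6.  13.  95.  -0.  72. -77.]
r mm 184.9 xline 563.89 F_along -5.47 tq [-1.21  0.05 -0.01]
```

View pics/w10a.png

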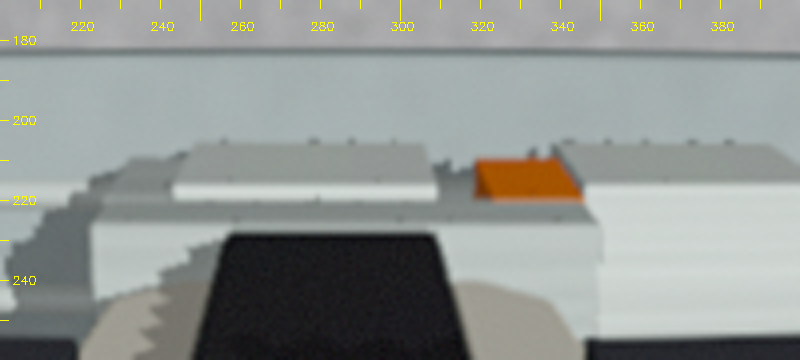

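Call:
send_rows([
  [[0, 0.0013, 0, -0.003, -0.001, 0, -1], [0, 0.0012, 0, -0.001, 0, 0, -1]],
])

```text
t: 14.32
tool_pos: [0.583, 0.1112, 0.0854]
ee_rot: [[-0.991, 0.13, -0.003], [0.13, 0.991, -0.003], [0.002, -0.004, -1.0]]
contact_force: [-1.6, -5.5, -4.8]
width: 0.03
```

```bash
python3 st.py
```

```text
t 14.32 pos [0.583  0.1112 0.0854] toolx yaw 172.52 tilt [-0.0025 -0.0032] F [-1.6 -5.5 -4.8] w 0.03 q [  6.  13.  95.  -0.  72. -77.]
r mm 185.39 xline 563.88 F_along -5.66 tq [-1.14  0.01  0.06]
```

Call:
send_rows([
  [[0, 0.0013, 0, -0.003, -0.001, -0.001, -1], [0, 0.0013, 0, -0.001, 0, 0, -1]],
])

```text
t: 14.48
tool_pos: [0.5831, 0.1117, 0.0854]
ee_rot: [[-0.992, 0.13, -0.002], [0.13, 0.992, -0.003], [0.002, -0.004, -1.0]]
contact_force: [-0.5, -7.9, -5.1]
width: 0.0295
```

```bash
python3 st.py
```

```text
t 14.48 pos [0.5831 0.1117 0.0854] toolx yaw 172.56 tilt [-0.002  -0.0034] F [-0.5 -7.9 -5.1] w 0.0295 q [  6.  13.  95.  -0.  72. -76.]
r mm 185.91 xline 563.9 F_along -7.9 tq [-1.27  0.03  0.03]
```

Call:
send_rows([
  [[0, 0.0013, 0, -0.003, -0.001, 0, -1], [0, 0.0013, 0, -0.001, 0, 0, -1]],
])

```text
t: 14.65
tool_pos: [0.5831, 0.1118, 0.0854]
ee_rot: [[-0.992, 0.13, -0.002], [0.13, 0.992, -0.004], [0.001, -0.005, -1.0]]
contact_force: [-0.9, -7.8, -4.6]
width: 0.0296
```

```bash
python3 st.py
```

```text
t 14.65 pos [0.5831 0.1118 0.0854] toolx yaw 172.53 tilt [-0.0018 -0.0043] F [-0.9 -7.8 -4.6] w 0.0296 q [  6.  13.  95.  -0.  72. -76.]
r mm 185.95 xline 563.86 F_along -7.88 tq [-1.23  0.09  0.01]
```

Stopped at contact (r = 185.95, 62 mm from the first). Hold briefly.

Call:
send_rows([
  [[0, 0.0013, 0, -0.003, 0, -0.001, -1], [0, 0.0013, 0, -0.002, 0, 0, -1], [0, 0.0013, 0, -0.002, 0, 0, -1], [0, 0.0013, 0, -0.002, 0, 0, -1], [0, 0.0013, 0, -0.002, 0, 0, -1], [0, 0.0013, 0, -0.002, 0, 0, -1]],
])

```text
t: 15.15
tool_pos: [0.5832, 0.1118, 0.0853]
ee_rot: [[-0.991, 0.131, -0.004], [0.131, 0.991, -0.006], [0.003, -0.006, -1.0]]
contact_force: [-0.9, -6.8, -3.3]
width: 0.0301
```

```bash
python3 st.py
```

```text
t 15.15 pos [0.5832 0.1118 0.0853] toolx yaw 172.5 tilt [-0.0038 -0.0056] F [-0.9 -6.8 -3.3] w 0.0301 q [  6.  14.  95.  -0.  72. -76.]
r mm 186.0 xline 563.94 F_along -6.87 tq [-1.32  0.15  0.08]
```

Call:
send_rows([
  [[0, 0.0013, 0, -0.006, -0.003, -0.001, -1], [0, 0.0014, 0, -0.003, 0, 0, -1], [0, 0.0014, 0, -0.002, 0, 0, -1]],
])

```text
t: 15.4
tool_pos: [0.5831, 0.1117, 0.0854]
ee_rot: [[-0.991, 0.13, -0.002], [0.13, 0.991, -0.003], [0.001, -0.003, -1.0]]
contact_force: [-2.0, -7.1, -4.0]
width: 0.0296
```

```bash
python3 st.py
```

```text
t 15.4 pos [0.5831 0.1117 0.0854] toolx yaw 172.52 tilt [-0.0016 -0.0027] F [-2.  -7.1 -4. ] w 0.0296 q [  6.  13.  95.  -0.  72. -76.]
r mm 185.87 xline 563.85 F_along -7.32 tq [-1.38  0.13  0.04]
```

Back off, lift, move towards carrier 3.

Call:
send_rows([
  [[0, -0.0015, 0, 0, 0, 0, -1], [0, -0.0015, 0, 0, 0, 0, -1], [0, -0.001, 0, 0, 0, 0, -1], [0, 0, 0, 0, 0, 0, -1]],
])

```text
t: 15.73
tool_pos: [0.5835, 0.1082, 0.0868]
ee_rot: [[-0.991, 0.13, 0.001], [0.13, 0.991, -0.002], [-0.001, -0.002, -1.0]]
contact_force: [0.4, -0.5, -2.0]
width: 0.03
```

```bash
python3 st.py
```

```text
t 15.73 pos [0.5835 0.1082 0.0868] toolx yaw 172.52 tilt [ 0.0007 -0.0019] F [ 0.4 -0.5 -2. ] w 0.03 q [  6.  13.  95.  -0.  72. -77.]
r mm 182.47 xline 564.7 F_along -0.47 tq [ 0.12 -0.12 -0.04]
```

Call:
send_rows([
  [[0, -0.0003, -0.008, 0, 0, 0, -1], [0, 0, -0.012, 0, 0, 0, -1], [0, 0, -0.015, 0, 0, 0, -1], [0, 0, -0.01, 0, 0, 0, -1], [0, -0.02, 0, 0, 0, 0, -1], [0, -0.03, 0, 0, 0, 0, -1], [0, -0.03, 0, 0, 0, 0, -1], [0, -0.022, 0, 0, 0.003, 0, -1], [0, -0.008, 0, 0, 0.003, 0, -1], [0, 0, 0, 0, 0, 0, -1], [0, 0, 0, 0, 0, 0, -1]],
])

```text
t: 16.65
tool_pos: [0.573, -0.0018, 0.1469]
ee_rot: [[-0.992, 0.126, 0.008], [0.126, 0.992, 0.001], [-0.008, 0.002, -1.0]]
contact_force: [-0.6, 0.2, -2.5]
width: 0.0296
```

```bash
python3 st.py; python3 wr.py w11;python3 - <<'E'
from h import *
a=cv2.imread("pics/w11.png");crop(a,"pics/w11a.png",180,380,170,265,4);crop(a,"pics/w11b.png",330,530,170,265,4)
E
```

```text
t 16.65 pos [ 0.573  -0.0018  0.1469] toolx yaw 172.74 tilt [0.0079 0.0008] F [-0.6  0.2 -2.5] w 0.0296 q [ -5.   6.  96.   0.  77. -88.]
r mm 72.01 xline 568.52 F_along 0.1 tq [ 0.1  -0.02  0.05]
```

View pics/w11a.png

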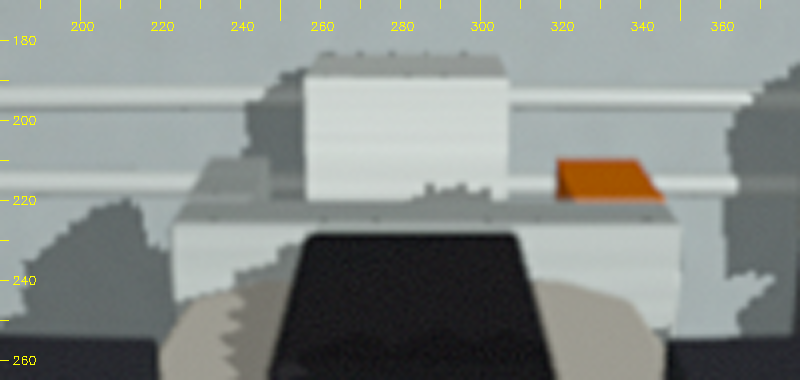

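View pics/w11b.png

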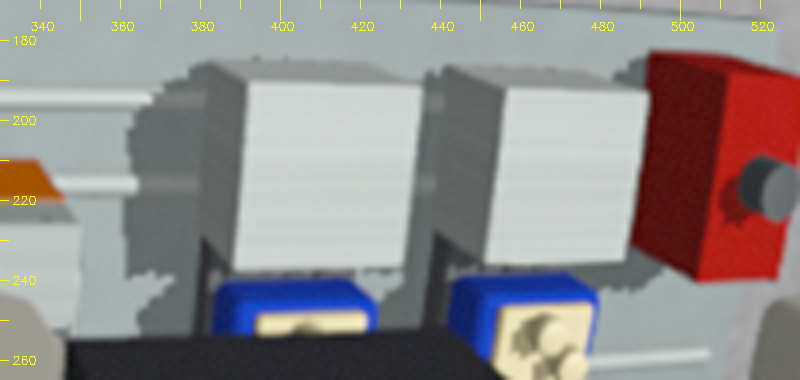

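```bash
python3 - <<'E'
from rel import *
rel("w11",[("c3l",256,189,.044),("c3r",307,189,.044),("c2l",391.5,190.5,.044),("c2r",435.5,191,.044),("c2lf",388,238,.044),("c1l",456.5,191.5,.044),("c1r",492,192.5,.044),("c1lf",451,237,.044),("c1rf",486,236,.044),("sn",511.5,187.5,.048),("sf",504,240,.048),("ol",319.5,210,.0842),("or",339.5,210,.0842)])
E
python3 go.py .573 -.0018 .125 -7.4
```

```text
c3l relx,rely mm -21.8 -21.7
c3r relx,rely mm -21.9 18.5
c2l relx,rely mm -21.5 88.4
c2r relx,rely mm -21.9 129.4
c2lf relx,rely mm 19.4 88.9
c1l relx,rely mm -21.9 151.0
c1r relx,rely mm -22.0 191.5
c1lf relx,rely mm 19.8 151.3
c1rf relx,rely mm 19.9 192.0
sn relx,rely mm -28.1 212.4
sf relx,rely mm 23.3 213.2
ol relx,rely mm -14.9 24.1
or relx,rely mm -14.9 37.8
now [ 0.5732 -0.0015  0.147 ] shift [ 0.0003 -0.0004  0.022 ] rot [0.0017 0.008  0.0031]
```

Call:
send_rows([
  [[0.0038, -0.0016, 0.01, 0.001, 0.006, 0.002, -1], [0, -0.001, 0.01, 0, 0.001, 0, -1], [0, 0, 0.003, 0, 0, 0, -1], [0, 0, 0, 0, 0, 0, -1]],
])

```text
t: 17.03
tool_pos: [0.569, 0.0001, 0.1215]
ee_rot: [[-0.992, 0.124, 0.0], [0.124, 0.992, 0.002], [-0.0, 0.002, -1.0]]
contact_force: [-0.3, 0.5, -3.6]
width: 0.0303
```

```bash
python3 st.py
```

```text
t 17.03 pos [5.690e-01 1.000e-04 1.215e-01] toolx yaw 172.87 tilt [0.0005 0.0017] F [-0.3  0.5 -3.6] w 0.0303 q [ -5.   7.  98.   0.  75. -88.]
r mm 73.4 xline 564.31 F_along 0.47 tq [ 0.1  -0.05 -0.01]
```

Call:
send_rows([
  [[0, -0.003, 0.003, 0.001, 0, 0.005, -1], [0, 0, 0.002, 0, 0, 0, -1], [0, 0, 0, 0, 0, 0, -1]],
])

```text
t: 17.28
tool_pos: [0.5675, -0.0017, 0.1142]
ee_rot: [[-0.992, 0.128, -0.003], [0.128, 0.992, 0.001], [0.003, 0.001, -1.0]]
contact_force: [-0.2, -0.4, -2.6]
width: 0.0301
```

```bash
python3 st.py
```

```text
t 17.28 pos [ 0.5675 -0.0017  0.1142] toolx yaw 172.66 tilt [-0.0028  0.0011] F [-0.2 -0.4 -2.6] w 0.0301 q [ -5.   8.  98.   0.  74. -88.]
r mm 71.41 xline 563.06 F_along -0.4 tq [ 0.06 -0.04 -0.04]
```

Call:
send_rows([
  [[-0.001, -0.001, 0.008, 0, -0.002, 0, -1], [0, -0.0002, 0.008, 0, 0, 0, -1], [0, 0, 0.007, 0, 0, 0, -1], [0, 0, 0.002, 0, 0, 0, -1], [0, 0, 0, 0, 0, 0, -1]],
])

```text
t: 17.7
tool_pos: [0.5686, -0.0032, 0.0865]
ee_rot: [[-0.992, 0.128, -0.0], [0.128, 0.992, 0.001], [0.0, 0.001, -1.0]]
contact_force: [-0.9, 0.0, -3.0]
width: 0.0301
```

```bash
python3 st.py
```

```text
t 17.7 pos [ 0.5686 -0.0032  0.0865] toolx yaw 172.65 tilt [-0.0003  0.0008] F [-0.9  0.  -3. ] w 0.0301 q [ -6.  10.  99.   0.  71. -88.]
r mm 70.02 xline 564.3 F_along -0.08 tq [ 0.08 -0.07  0.05]
```

Call:
send_rows([
  [[0, 0.003, 0, 0, 0, 0, -1], [0, 0.003, 0, -0.001, 0, 0, -1], [0, 0.003, 0, -0.002, 0, 0, -1], [0, 0.0035, 0, -0.002, 0, 0, -1], [0, 0.0035, 0, -0.002, 0, 0, -1], [0, 0.0035, 0, -0.002, 0, 0, -1], [0, 0.0035, 0, -0.002, 0, 0, -1], [0, 0.0035, 0, -0.002, 0, 0, -1], [0, 0.0035, 0, -0.002, 0, 0, -1], [0, 0.0035, 0, -0.002, 0, 0, -1]],
])

```text
t: 18.53
tool_pos: [0.5716, 0.0223, 0.0859]
ee_rot: [[-0.992, 0.13, -0.002], [0.13, 0.992, 0.001], [0.002, 0.001, -1.0]]
contact_force: [-0.6, -6.3, -4.6]
width: 0.0296
```

```bash
python3 st.py
```

```text
t 18.53 pos [0.5716 0.0223 0.0859] toolx yaw 172.54 tilt [-0.0022  0.001 ] F [-0.6 -6.3 -4.6] w 0.0296 q [ -3.  10.  98.   0.  72. -85.]
r mm 95.73 xline 563.98 F_along -6.32 tq [-1.26  0.06  0.02]
```

Call:
send_rows([
  [[0, 0.0035, 0, -0.001, -0.002, 0, -1], [0, 0.0035, 0, -0.001, 0, 0, -1], [0, 0.0035, 0, -0.001, 0, 0, -1], [0, 0.0035, 0, -0.001, 0, 0, -1], [0, 0.0035, 0, -0.001, 0, 0, -1], [0, 0.003, 0, -0.001, 0, 0, -1], [0, 0.002, 0, -0.001, 0, 0, -1]],
])

```text
t: 19.12
tool_pos: [0.5737, 0.0382, 0.0857]
ee_rot: [[-0.991, 0.131, -0.002], [0.131, 0.991, -0.007], [0.001, -0.007, -1.0]]
contact_force: [-0.8, -6.0, -4.8]
width: 0.0302
```

```bash
python3 st.py
```

```text
t 19.12 pos [0.5737 0.0382 0.0857] toolx yaw 172.49 tilt [-0.0019 -0.0066] F [-0.8 -6.  -4.8] w 0.0302 q [ -1.  11.  98.  -0.  72. -83.]
r mm 111.81 xline 563.98 F_along -6.09 tq [-1.18  0.07  0.03]
```

Call:
send_rows([
  [[0, 0.003, 0, -0.006, -0.001, -0.001, -1], [0, 0.003, 0, -0.002, 0, -0.001, -1], [0, 0.0025, 0, -0.002, 0, 0, -1], [0, 0.002, 0, -0.002, 0, 0, -1]],
])

```text
t: 19.45
tool_pos: [0.5745, 0.045, 0.0858]
ee_rot: [[-0.992, 0.129, -0.001], [0.129, 0.992, -0.003], [0.001, -0.003, -1.0]]
contact_force: [-0.3, -5.3, -4.5]
width: 0.0297
```

```bash
python3 st.py; python3 wr.py w12;python3 - <<'E'
from h import *
a=cv2.imread("pics/w12.png");crop(a,"pics/w12a.png",200,400,170,260,4)
E
```

```text
t 19.45 pos [0.5745 0.045  0.0858] toolx yaw 172.59 tilt [-0.001  -0.0027] F [-0.3 -5.3 -4.5] w 0.0297 q [ -1.  11.  98.  -0.  72. -83.]
r mm 118.62 xline 563.96 F_along -5.29 tq [-1.2   0.04 -0.  ]
```

View pics/w12a.png

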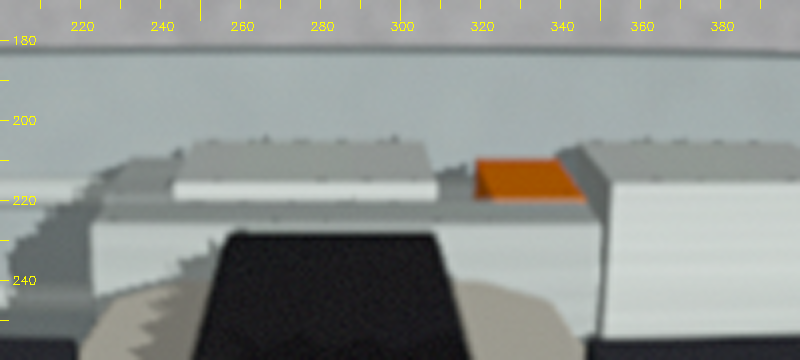

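5 mm to go; slower.

Call:
send_rows([
  [[0, 0.002, 0, -0.003, 0, 0, -1], [0, 0.0018, 0, -0.001, 0, 0, -1], [0, 0.0015, 0, -0.001, 0, 0, -1]],
])

```text
t: 19.75
tool_pos: [0.5748, 0.0475, 0.0858]
ee_rot: [[-0.992, 0.129, -0.001], [0.129, 0.992, -0.003], [0.001, -0.004, -1.0]]
contact_force: [-0.4, -6.4, -4.7]
width: 0.0298
```

```bash
python3 st.py
```

```text
t 19.75 pos [0.5748 0.0475 0.0858] toolx yaw 172.56 tilt [-0.0014 -0.0034] F [-0.4 -6.4 -4.7] w 0.0298 q [ -0.  11.  98.  -0.  72. -83.]
r mm 121.18 xline 563.96 F_along -6.38 tq [-1.18  0.06 -0.01]
```

Call:
send_rows([
  [[0, 0.0016, 0, -0.003, 0, 0, -1], [0, 0.0014, 0, -0.001, 0, 0, -1], [0, 0.0013, 0, -0.001, 0, 0, -1]],
])

```text
t: 20.0
tool_pos: [0.575, 0.0489, 0.0858]
ee_rot: [[-0.992, 0.13, -0.002], [0.13, 0.992, -0.004], [0.001, -0.004, -1.0]]
contact_force: [-1.1, -6.7, -4.5]
width: 0.0296
```

```bash
python3 st.py
```

```text
t 20.0 pos [0.575  0.0489 0.0858] toolx yaw 172.54 tilt [-0.0019 -0.0042] F [-1.1 -6.7 -4.5] w 0.0296 q [ -0.  11.  98.  -0.  72. -83.]
r mm 122.6 xline 563.97 F_along -6.83 tq [-1.2  -0.01  0.  ]
```

Call:
send_rows([
  [[0, 0.0014, 0, -0.004, 0, 0, -1], [0, 0.0013, 0, -0.001, 0, 0, -1]],
])

```text
t: 20.17
tool_pos: [0.5751, 0.0497, 0.0858]
ee_rot: [[-0.992, 0.13, -0.002], [0.13, 0.992, -0.003], [0.002, -0.003, -1.0]]
contact_force: [-1.4, -7.3, -5.6]
width: 0.0301
```

```bash
python3 st.py
```

```text
t 20.17 pos [0.5751 0.0497 0.0858] toolx yaw 172.53 tilt [-0.002  -0.0031] F [-1.4 -7.3 -5.6] w 0.0301 q [ -0.  11.  97.  -0.  72. -83.]
r mm 123.37 xline 563.97 F_along -7.38 tq [-1.16 -0.02  0.04]
```

Call:
send_rows([
  [[0, 0.0013, 0, -0.003, 0, 0, -1], [0, 0.0012, 0, -0.001, 0, 0, -1]],
])

```text
t: 20.33
tool_pos: [0.5753, 0.0502, 0.0858]
ee_rot: [[-0.991, 0.13, -0.002], [0.13, 0.991, -0.003], [0.002, -0.003, -1.0]]
contact_force: [0.0, -6.2, -4.6]
width: 0.0297
```

```bash
python3 st.py
```

```text
t 20.33 pos [0.5753 0.0502 0.0858] toolx yaw 172.51 tilt [-0.0022 -0.003 ] F [ 0.  -6.2 -4.6] w 0.0297 q [  0.  11.  97.  -0.  72. -82.]
r mm 123.87 xline 564.02 F_along -6.16 tq [-1.35  0.08  0.06]
```

Call:
send_rows([
  [[0, 0.0013, 0, -0.003, 0, -0.001, -1], [0, 0.0013, 0, -0.001, 0, 0, -1]],
])

```text
t: 20.5
tool_pos: [0.5753, 0.0502, 0.0858]
ee_rot: [[-0.992, 0.13, -0.003], [0.13, 0.992, -0.004], [0.002, -0.004, -1.0]]
contact_force: [-0.2, -6.5, -3.9]
width: 0.0302
```

```bash
python3 st.py
```

```text
t 20.5 pos [0.5753 0.0502 0.0858] toolx yaw 172.55 tilt [-0.0026 -0.0039] F [-0.2 -6.5 -3.9] w 0.0302 q [  0.  11.  97.  -0.  72. -82.]
r mm 123.93 xline 564.03 F_along -6.48 tq [-1.29  0.08  0.  ]
```

Call:
send_rows([
  [[0, 0.0014, 0, -0.004, -0.002, 0, -1], [0, 0.0014, 0, -0.002, 0, 0, -1], [0, 0.0014, 0, -0.002, 0, 0, -1], [0, 0.0014, 0, -0.002, 0, 0, -1], [0, 0.0014, 0, -0.003, 0, 0, -1], [0, 0.0014, 0, -0.003, 0, 0, -1], [0, 0.0014, 0, -0.003, 0, 0, -1]],
])

```text
t: 21.08
tool_pos: [0.5753, 0.0502, 0.0858]
ee_rot: [[-0.991, 0.131, -0.002], [0.131, 0.991, -0.003], [0.001, -0.004, -1.0]]
contact_force: [0.2, -7.4, -4.4]
width: 0.0296
```

```bash
python3 st.py; python3 wr.py w13;python3 - <<'E'
from h import *
a=cv2.imread("pics/w13.png");crop(a,"pics/w13a.png",200,400,170,260,4)
E
```

```text
t 21.08 pos [0.5753 0.0502 0.0858] toolx yaw 172.48 tilt [-0.0018 -0.0034] F [ 0.2 -7.4 -4.4] w 0.0296 q [  0.  11.  97.  -0.  72. -82.]
r mm 123.92 xline 564.04 F_along -7.37 tq [-1.63  0.08  0.12]
```

View pics/w13a.png

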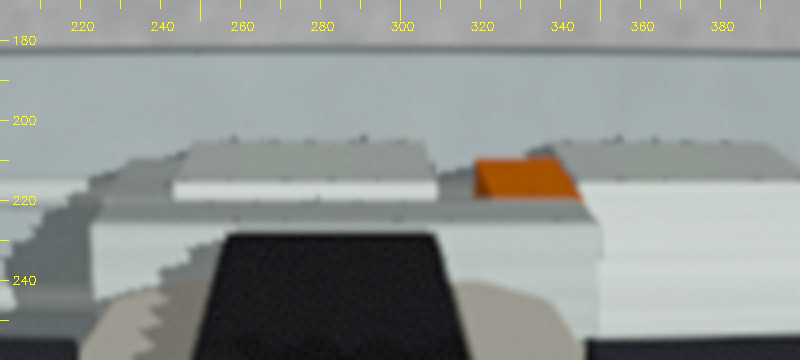

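Call:
send_rows([
  [[0, -0.0015, 0, 0, 0, 0, -1], [0, -0.0015, 0, 0, 0, 0, -1], [0, -0.001, 0, 0, 0, 0, -1], [0, 0, 0, 0, 0, 0, -1]],
])

```text
t: 21.47
tool_pos: [0.5755, 0.0467, 0.087]
ee_rot: [[-0.991, 0.131, 0.0], [0.131, 0.991, -0.003], [-0.0, -0.003, -1.0]]
contact_force: [-0.1, -0.2, -2.3]
width: 0.0299
```

```bash
python3 st.py
```

```text
t 21.47 pos [0.5755 0.0467 0.087 ] toolx yaw 172.48 tilt [ 0.0001 -0.0026] F [-0.1 -0.2 -2.3] w 0.0299 q [ -0.  11.  98.  -0.  72. -83.]
r mm 120.44 xline 564.75 F_along -0.21 tq [ 0.09 -0.02 -0.01]
```

Lift, then move to the bench spot (0.45, −0.06).

Call:
send_rows([
  [[0, -0.0003, -0.008, 0, 0, 0, -1], [0, 0, -0.012, 0, 0, 0, -1], [0, 0, -0.015, 0, 0, 0, -1], [0, 0, -0.01, 0, 0, 0, -1], [0.015, -0.015, 0, 0, 0, 0, -1], [0.025, -0.025, 0, 0, 0, 0, -1], [0.025, -0.025, 0, 0, 0, 0, -1], [0.025, -0.025, 0, 0, 0, 0, -1], [0.015, -0.02, 0, 0, 0, 0, -1], [0, 0, 0, 0, 0, 0, -1], [0, 0, 0, 0, 0, 0, -1]],
])

```text
t: 22.38
tool_pos: [0.4574, -0.0501, 0.1461]
ee_rot: [[-0.992, 0.127, 0.015], [0.127, 0.992, -0.003], [-0.015, -0.001, -1.0]]
contact_force: [0.4, 0.3, -2.4]
width: 0.03
```

```bash
python3 st.py; python3 go.py .45 -.06 .066 -7.4; python3 wr.py w14
```

```text
t 22.38 pos [ 0.4574 -0.0501  0.1461] toolx yaw 172.72 tilt [ 0.0151 -0.0031] F [ 0.4  0.3 -2.4] w 0.03 q [-13. -12. 114.   0.  77. -95.]
r mm 9.19 xline 460.06 F_along 0.35 tq [ 0.06 -0.09  0.01]
now [ 0.4574 -0.0501  0.1461] shift [ 0.0073 -0.0106  0.08  ] rot [-0.0012  0.0153  0.0021]
```

View pics/w14.png

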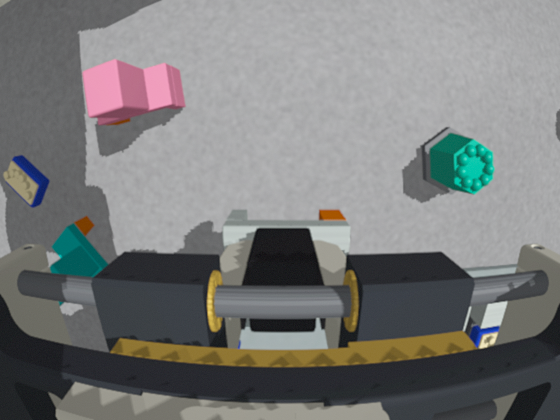

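Call:
send_rows([
  [[0.006, -0.008, 0.015, -0.001, 0.012, 0, -1], [0.002, 0, 0.02, 0, 0.004, 0, -1], [0.001, 0, 0.02, 0, 0.002, 0, -1], [0, 0, 0.012, 0, 0.002, 0, -1], [0, 0, 0, 0, 0, 0, -1], [0, 0, 0, 0, 0, 0, -1]],
])

```text
t: 22.93
tool_pos: [0.4505, -0.0565, 0.0759]
ee_rot: [[-0.993, 0.121, -0.004], [0.121, 0.993, 0.0], [0.004, -0.0, -1.0]]
contact_force: [0.5, -0.1, -3.1]
width: 0.0297
```

```bash
python3 st.py; python3 go.py .45 -.06 .0627 -7.4
```

```text
t 22.93 pos [ 0.4505 -0.0565  0.0759] toolx yaw 173.04 tilt [-0.0035  0.0002] F [ 0.5 -0.1 -3.1] w 0.0297 q [-14.  -7. 117.  -0.  70. -97.]
r mm 2.04 xline 454.03 F_along -0.05 tq [ 0.06 -0.1   0.02]
now [ 0.4505 -0.0565  0.0759] shift [ 0.     -0.0036  0.0132] rot [-0.0003 -0.0035  0.0077]
```

Tilt equals the one at the grasp. Lower 13 mm gently.

Call:
send_rows([
  [[0, 0, 0.005, 0, 0, 0, -1], [0, 0, 0.004, 0, 0, 0, -1], [0, 0, 0.002, 0, 0, 0, -1], [0, 0, 0.001, 0, 0, 0, -1]],
])

```text
t: 23.27
tool_pos: [0.4518, -0.0562, 0.064]
ee_rot: [[-0.993, 0.12, -0.002], [0.12, 0.993, -0.0], [0.002, -0.0, -1.0]]
contact_force: [-0.1, 0.4, -2.3]
width: 0.0297
```

```bash
python3 st.py
```

```text
t 23.27 pos [ 0.4518 -0.0562  0.064 ] toolx yaw 173.13 tilt [-0.0024 -0.    ] F [-0.1  0.4 -2.3] w 0.0297 q [-14.  -6. 118.  -0.  69. -97.]
r mm 2.43 xline 455.32 F_along 0.39 tq [ 0.15  0.   -0.02]
```

Call:
send_rows([
  [[0, 0, 0.001, 0, 0, 0, -1], [0, 0, 0.001, 0, 0, 0, -1], [0, 0, 0, 0, 0, 0, -1]],
])

```text
t: 23.52
tool_pos: [0.4527, -0.0564, 0.0628]
ee_rot: [[-0.993, 0.119, -0.001], [0.119, 0.993, -0.0], [0.001, -0.001, -1.0]]
contact_force: [-0.6, 0.2, -3.4]
width: 0.0297
```

```bash
python3 st.py
```

```text
t 23.52 pos [ 0.4527 -0.0564  0.0628] toolx yaw 173.14 tilt [-0.0006 -0.0004] F [-0.6  0.2 -3.4] w 0.0297 q [-14.  -6. 118.  -0.  68. -97.]
r mm 2.4 xline 456.19 F_along 0.11 tq [ 0.07 -0.05  0.02]
```

Call:
send_rows([
  [[0, 0, 0.0008, 0, -0.003, 0, -1], [0, 0, 0.0008, 0, 0, 0, -1], [0, 0, 0.0008, 0, 0, 0, -1]],
])

```text
t: 23.77
tool_pos: [0.4532, -0.0565, 0.0625]
ee_rot: [[-0.993, 0.119, 0.003], [0.119, 0.993, -0.001], [-0.003, -0.001, -1.0]]
contact_force: [-4.9, 1.4, 6.9]
width: 0.0302
```

```bash
python3 st.py
```

```text
t 23.77 pos [ 0.4532 -0.0565  0.0625] toolx yaw 173.15 tilt [ 0.0033 -0.001 ] F [-4.9  1.4  6.9] w 0.0302 q [-14.  -6. 118.  -0.  68. -97.]
r mm 2.37 xline 456.71 F_along 0.72 tq [0.29 1.18 0.02]
```

Call:
send_rows([
  [[0, 0, -0.0002, 0, 0.006, 0, -1], [0, 0, 0, 0, 0.001, 0, -1]],
])

```text
t: 23.93
tool_pos: [0.4535, -0.0566, 0.0633]
ee_rot: [[-0.993, 0.119, -0.003], [0.119, 0.993, -0.0], [0.003, -0.001, -1.0]]
contact_force: [-0.5, 0.3, -2.5]
width: 0.0298
```

```bash
python3 st.py
```

```text
t 23.93 pos [ 0.4535 -0.0566  0.0633] toolx yaw 173.15 tilt [-0.0029 -0.0004] F [-0.5  0.3 -2.5] w 0.0298 q [-13.  -6. 117.  -0.  68. -97.]
r mm 2.29 xline 457.0 F_along 0.23 tq [ 0.08 -0.06 -0.  ]
```

Tilt matches the grasp; less than 1 mm above the bench. Touch and open.

Call:
send_rows([
  [[0, 0, 0.0008, 0, 0, 0, -1], [0, 0, 0.0006, 0, 0, 0, -1]],
])

```text
t: 24.1
tool_pos: [0.4539, -0.0567, 0.0625]
ee_rot: [[-0.993, 0.119, -0.002], [0.119, 0.993, -0.001], [0.002, -0.001, -1.0]]
contact_force: [-5.9, 0.2, 9.8]
width: 0.0299
```

```bash
python3 st.py
```

```text
t 24.1 pos [ 0.4539 -0.0567  0.0625] toolx yaw 173.14 tilt [-0.0022 -0.0006] F [-5.9  0.2  9.8] w 0.0299 q [-13.  -6. 117.  -0.  68. -97.]
r mm 2.25 xline 457.44 F_along -0.57 tq [0.39 0.95 0.01]
```

Call:
send_rows([
  [[0, 0, 0, 0, 0, 0, -0.2], [0, 0, 0, 0, 0, 0, 0.2], [0, 0, 0, 0, 0, 0, 0.6], [0, 0, 0, 0, 0, 0, 0.6], [0, 0, 0, 0, 0, 0, 0.6], [0, 0, 0, 0, 0, 0, 0.6]],
])

```text
t: 24.6
tool_pos: [0.4553, -0.057, 0.0633]
ee_rot: [[-0.993, 0.119, 0.001], [0.119, 0.993, -0.001], [-0.001, -0.001, -1.0]]
contact_force: [0.2, -0.5, -0.3]
width: 0.0653
```

```bash
python3 st.py
```

```text
t 24.6 pos [ 0.4553 -0.057   0.0633] toolx yaw 173.14 tilt [ 0.0008 -0.0012] F [ 0.2 -0.5 -0.3] w 0.0653 q [-14.  -6. 117.  -0.  68. -97.]
r mm 2.09 xline 458.83 F_along -0.43 tq [ 0.07 -0.07 -0.02]
```

Call:
send_rows([
  [[0.001, 0, -0.01, 0, 0, 0, 0.6], [0, 0, -0.025, 0, 0, 0, 0.6], [0, 0, -0.03, 0, 0, 0, 0.6], [0, 0, -0.03, 0, 0, 0, 0.8], [0, 0, -0.03, 0, 0, 0, 1], [0, 0, -0.03, 0, 0, 0, 1], [0, 0, -0.02, 0, 0, 0, 1], [0, 0, 0, 0, 0, 0, 1], [0, 0, 0, 0, 0, 0, 1]],
])

```text
t: 25.35
tool_pos: [0.4511, -0.056, 0.2504]
ee_rot: [[-0.993, 0.119, -0.001], [0.119, 0.993, -0.001], [0.001, -0.001, -1.0]]
contact_force: [0.8, -0.2, -1.3]
width: 0.093
```

```bash
python3 st.py; python3 wr.py w15; python3 - <<'E'
from h import *
d=ctrl.snapshot("scene")["color"];cv2.imwrite("pics/scene15.png",d)
d=ctrl.snapshot("side")["color"];crop(d,"pics/d15.png",170,370,150,310,4)
E
```

```text
t 25.35 pos [ 0.4511 -0.056   0.2504] toolx yaw 173.14 tilt [-0.0014 -0.0007] F [ 0.8 -0.2 -1.3] w 0.093 q [-13. -16. 106.  -0.  90. -97.]
r mm 2.59 xline 454.54 F_along -0.07 tq [ 0.06 -0.06 -0.  ]
```

View pics/w15.png

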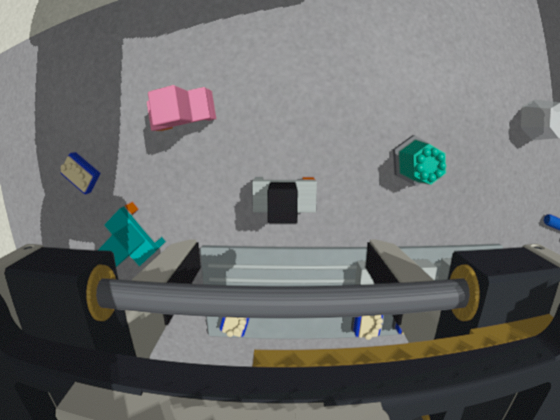

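View pics/d15.png

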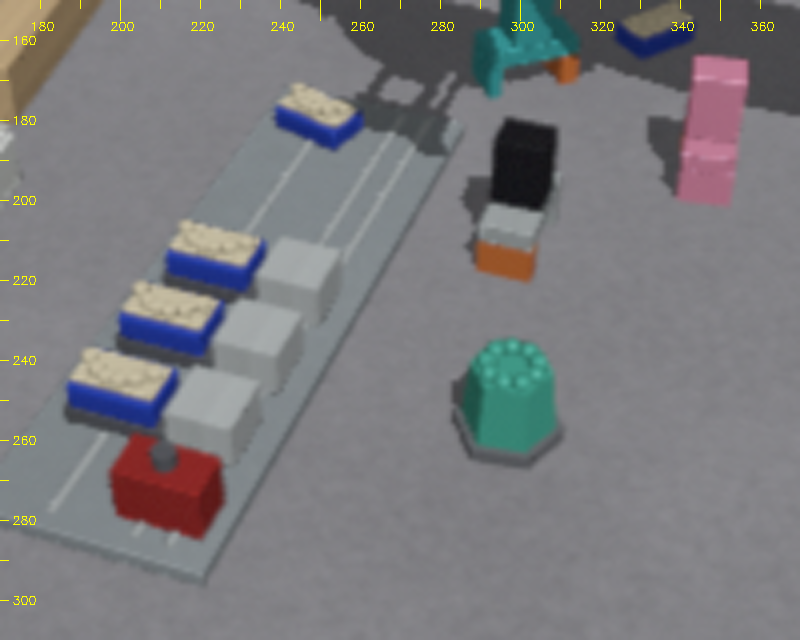

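View pics/scene15.png

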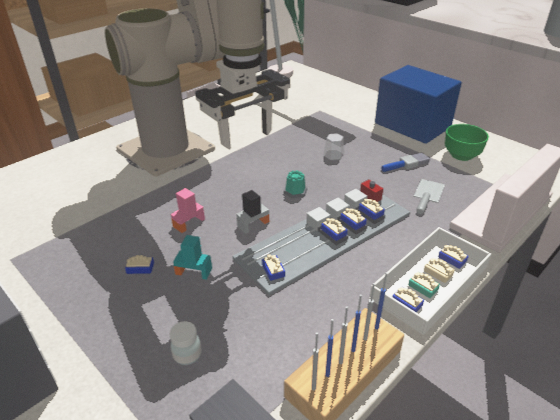

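Call:
send_rows([
  [[0, 0.03, 0, 0, 0, 0, 1], [0, 0.035, 0, 0, 0, 0, 1], [0.015, 0.035, 0, 0, 0, 0, 1], [0.015, 0.035, 0, 0, 0, 0, 1], [0.01, 0.02, 0, 0, 0, 0, 1], [0, 0, 0, 0, 0, 0, 1], [0, 0, 0, 0, 0, 0, 1]],
])

```text
t: 26.08
tool_pos: [0.4219, 0.1074, 0.2354]
ee_rot: [[-0.992, 0.124, -0.026], [0.125, 0.992, -0.001], [0.025, -0.004, -1.0]]
contact_force: [-0.6, 0.0, -0.0]
width: 0.093
```

```bash
python3 st.py; python3 wr.py w16; python3 - <<'E'
from h import *
a=cv2.imread("pics/w16.png");crop(a,"pics/w16a.png",200,400,170,290,4)
E
```

```text
t 26.08 pos [0.4219 0.1074 0.2354] toolx yaw 172.84 tilt [-0.0257 -0.0012] F [-0.6  0.  -0. ] w 0.093 q [  7. -17. 109.   0.  90. -75.]
r mm 160.82 xline 404.57 F_along -0.08 tq [ 0.1  -0.09  0.02]
```

View pics/w16.png

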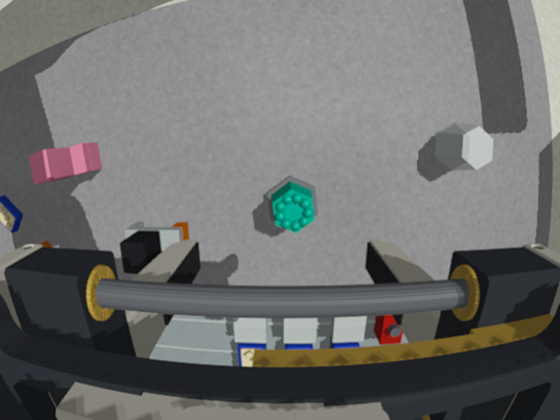

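View pics/w16a.png

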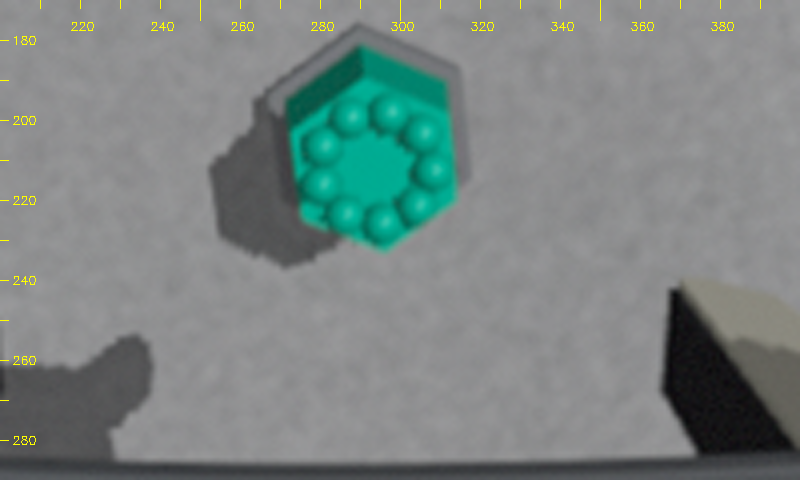

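Call:
send_rows([
  [[-0.03, 0, -0.01, 0, 0.01, 0, 1], [-0.035, 0, -0.005, 0, -0.01, 0, 1], [-0.035, 0, 0, 0, -0.01, 0, 1], [-0.035, 0, 0, 0, -0.01, 0, 1], [-0.03, 0, 0, 0, 0, 0, 1], [0, 0, 0, 0, 0, 0, 1], [0, 0, 0, 0, 0, 0, 1]],
])

```text
t: 26.72
tool_pos: [0.5893, 0.0746, 0.2338]
ee_rot: [[-0.991, 0.132, -0.022], [0.133, 0.991, -0.007], [0.021, -0.01, -1.0]]
contact_force: [-0.5, 0.3, 0.1]
width: 0.093
```

```bash
python3 st.py; python3 wr.py w17; python3 - <<'E'
from h import *
a=cv2.imread("pics/w17.png");crop(a,"pics/w17a.png",190,390,140,260,4)
E
```

```text
t 26.72 pos [0.5893 0.0746 0.2338] toolx yaw 172.38 tilt [-0.0224 -0.0073] F [-0.5  0.3  0.1] w 0.093 q [  2.   8.  85.  -0.  88. -80.]
r mm 149.83 xline 574.77 F_along 0.26 tq [ 0.11 -0.04  0.02]
```

View pics/w17.png

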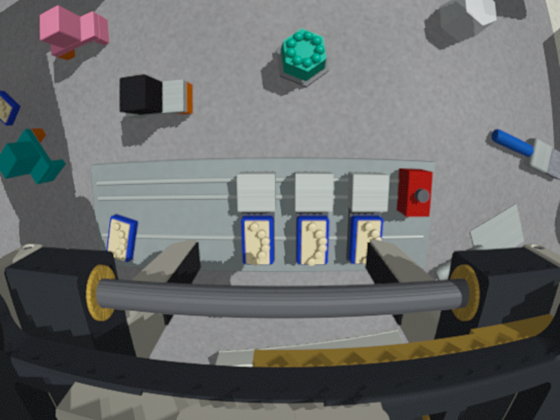

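View pics/w17a.png

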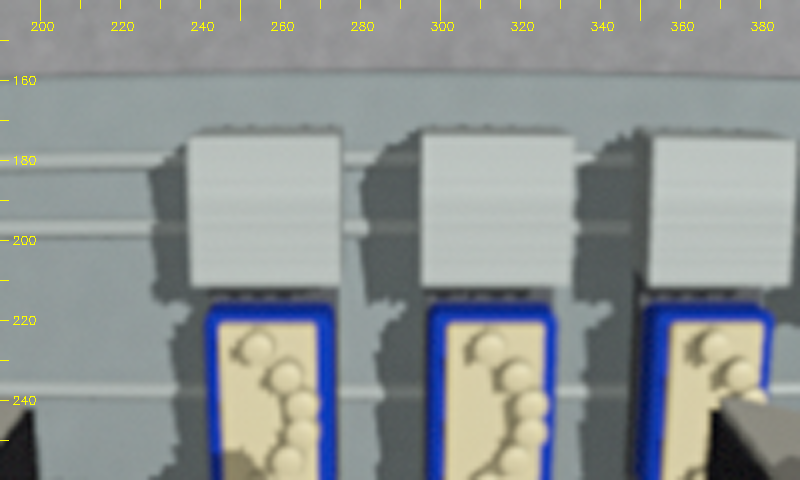

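```bash
python3 - <<'E'
from h import *
a=cv2.imread("pics/w17.png");crop(a,"pics/w17b.png",340,450,150,240,6)
from rel import *
rel("w17",[("c3l",236.5,192,.044),("c3r",275,192,.044),("c2l",295,192,.044),("c2r",334,192,.044),("c1l",353,192,.044),("c1r",388.5,192,.044),("sn",404.5,192,.048)])
E
```

```text
c3l relx,rely mm -8.4 -52.1
c3r relx,rely mm -8.2 -10.8
c2l relx,rely mm -8.2 10.4
c2r relx,rely mm -8.3 52.1
c1l relx,rely mm -8.5 72.9
c1r relx,rely mm -8.8 113.2
sn relx,rely mm -9.7 130.7
```

View pics/w17b.png

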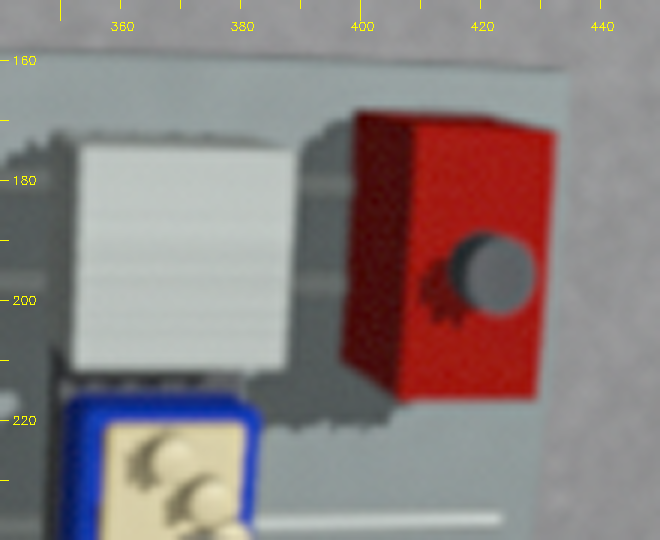

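```bash
python3 -c "
from station import ctrl
print(ctrl.close_job())"
```

```text
the job is handed in; nothing more can be done
None
```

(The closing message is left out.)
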